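# Rock a stuck wedge out of a ring clamp

### The arm

A 6-joint arm with a two-finger parallel gripper is mounted at the origin on a cart in front of the work surface, level with it; the furniture and walls round the work are solid. World frame = base frame: x ahead of the robot, y to its left, z up, the work surface at z = 0. Lengths are in m, angles in rad, forces in N, time in s.
With the tool pointing down it reaches from about 0.2 to 0.875 m from the base axis. Payload 3.4 kg.
Tool frame: the origin (TCP) lies on the centre line of the jaws, within the pads' length; the fingertips stand 22 mm ahead of it and the grasp point (between the pads) lies 3 mm ahead of it (ctrl.nose_length is the distance from the TCP to the fingertips, in m); z points along the fingers, y is the line along which they close (so a half turn about z gives the same grasp; the last joint's range is limited). The gripper opens to 94 mm and grips with 3 to 60 N. Pads are 16 mm wide; open, the fingers measure 119 mm over their backs; the gripper's body (75 mm by 177 mm) begins 78 mm behind the grasp point.
Start: joints at [1.06, 0.276, 1.505, -0, 1.361, -0.121], TCP at [0.219, 0.532, 0.227] pointing down, gripper open.
Joint ranges: [-2.89, 2.89], [-0.75, 2.08], [0.22, 2.7], [-1.18, 4.32], [0.11, 2.71], [-2.7, 2.7]. Speed limits (rad/s): [2.57, 2.57, 3.14, 3.14, 3.14, 3.14].

### API

Orientations are given as a unit quaternion [x, y, z, w].
In Python, from cell import ctrl gives the robot as it stands. The module is installed in compiled form; this text tells all that it offers.
- The arm moves only by the tool apply_moves, never from a script. Its argument "plan" is a list of rows, each a list of 5 numbers: the shift along the world's x, y, z scaled (see below), then the turn about the world's z scaled (see below), then the gripper's target within -1 to 1 (fully open at 1, half-way at 0, shut at -1). In form: [[tx, ty, tz, roll, claw], ...]. A call has 1 to 12 rows; each row is the pose to reach, as a shift and turn from the pose commanded when the call began; what a row does not reach only later rows make up. The controller multiplies each number of a shift by 250 mm and each number of a turn by pi/2 rad. A row lasts 1/10 s, in which the tool goes at most 50 mm and 8.59 degrees, less where a joint would pass 70% of its speed; a pose out of reach is approached as far as the arm can. A call with a number of a shift or a turn outside -1 to 1 is refused whole. A call with a gripper value outside its range is refused whole. The fingers move at their own pace and stop on an object; "grip_force" is the grip in N (left out, the last holds). Time passes only in rows, so rows that repeat a pose let the fingers close. It gives the time, the measured TCP pose, the force, the opening and the grip force at its end, in the units of the state.
- ctrl.state(): the state, without advancing time (a new reading comes with each control period).
- ctrl.capture(name): name is "scene" or "side" or "wrist"; returns the picture (384x512x3 uint8, red, green, blue); there is no depth.
- ctrl.calibration(name): a dict with "intrinsics" (3x3 intrinsics, pixels), "dist_coeffs" ([k1, k2, p1, p2, k3] as OpenCV has them; the pictures are not rectified), "origin" and "rotation" of the camera in the world. Camera axes: x right, y up, looking along -z (the intrinsics and any distortion apply to the point x, -y, -z); pixel columns grow to the right and rows downward; lengths in m; the calibration is good to about 2 mm. A picture is of the moment at which its call begins: read the wrist's pose just before it. calibration takes no time and is no camera call; for the wrist camera it gives the pose at the moment of the call.
- ctrl.job_done(): hands the job in; it is judged then, once.
The state is a dict: "clock": time; "qpos": joint angles; "qd": joint speeds; "effort": joint torques, N m; "tcp_pos": TCP position; "tool_rot": TCP orientation; "ft_force": force on the tool from outside, world axes, zero at the start; "wrist_torque": the same for the moment, N m; "grip_width": finger opening in m; "grasp_force": force on a finger pad.
Only numpy, scipy, OpenCV 4.12 (cv2) and the standard library are available. Lean on these libraries where they do the work, as an engineer would, in place of code of your own. Each camera call takes 0.05 s, during which the arm holds its last target. There are 200 camera calls.

### The job

The ring clamp leaning on the heavy green stand has to be opened for the next ring, but its pale wooden wedge was driven in so hard that a straight pull would drag or lift the whole stand. Work the wedge loose by rocking it to the left and then to the right, again and again, about fifteen degrees each way, easing it out little by little as you rock, and lay it flat on the soft-wood soldering block, leaving the clamp's jaws open. Keep the stand on its foot where it is, and do not disturb the oil bottle, the round tin or the pliers.

Things in the scene. Friction and masses are not known exactly. Their poses are not given: they have to be found in the camera images.
- clamp_stand: Heavy (2 kg) green iron stand, loose on the bench: base 130 x 140 x 21 mm and a short post that carries the wooden ring clamp. Origin at the centre of the underside, z up. The clamp leans 35 degrees from vertical, its wedge end up and towards the stand's -y side (the robot's right). The stand slides if pulled or pushed sideways with more than about 10 N.
- clamp: Brown wooden ring clamp, fixed to the stand: two legs 30 mm wide (y), 11 thick, 137 long. Origin: middle of the slot mouth between the upper leg ends, 150 mm above the bench. z: out along the clamp, 35 degrees from vertical, up and right. y: along the slot, left and up. x: level, square to the slot; the sprung leg is at +x. The slot is open at both y ends: a wedge can swing about x.
- clamp_leg (a joint): Hinge of the clamp's sprung leg at the steel collar 62 mm below the mouth, rad: 0 to 0.02 with the wedge fully in, grows as the wedge comes out and the jaws at the lower end open; 0.04 (its stop) once the wedge is about 17 mm out and slack. Its spring squeezes the wedge with about 30 N at first, 15 N just before it is slack.
- wedge: Pale wooden wedge with a steel cap, 84 mm long, 26 wide (its y: grip it so, firmly), 7 thick at the thin end, 19 at the capped end (x), 60 g. Origin: middle of the thin end; z to the cap. Starts 36 mm deep in the slot, axes as the clamp's, 48 mm standing out. Pulled straight it holds 20 to 35 N; swung about a point 16 mm below the mouth, drawn out 1 mm or so per swing, it slides easily.
- wedge_mid (a point): Middle of the wedge, 42 mm from its thin end.
- wedge_top (a point): Middle of the steel-capped thick end face, 84 mm from its thin end.
- wood_block: Flat pale soft-wood soldering block, 95 x 145 x 26 mm (x, y, z), loose on the bench, 0.22 kg. Origin at the centre of its underside, z up.
- oil_bottle: Orange oil bottle with a yellow cap, 43 mm diameter, 124 mm tall, standing at the back; origin at the centre of its underside.
- rouge_tin: Round flat white tin with a dark green lid, 58 mm diameter, 23 mm tall; origin at the centre of its underside.
- pliers_black: Small pliers with black grips lying on the bench, 138 x 42 x 10 mm; origin at the centre of their underside, x towards the jaws.
Not all that is in view belongs to the job. What is shaped like the wedge but turquoise is not meant.

How it is judged:
By the outcome, as a careful person would: the job done as asked, in the order asked, and still so for the second after the job is handed in, with the robot touching nothing.
It also fails if it takes over 70 s, if anything falls off the work surface, if the arm or the gripper's body presses on something with over 40 N, if the wrist force passes 120 N, or if a joint passes its speed limit or range.

## Working session

There is one attempt and no reset: what is moved stays moved. The work goes in short steps, Python scripts to look and compute and a tool call to move; the robot and the scene stay as the last step left them, time stands still between calls to the robot, and variables do not carry over. Pictures are saved under pics/ and viewed, at most 10 in all, crops included, and the job is handed in when it is done.

Besides the shell and the picture viewer there is one more tool, called by a JSON object that holds its "op" and its "data". apply_moves: Moves the arm, as the interface text tells. Its arguments: {"type":"object","properties":{"plan":{"type":"array","items":{"type":"array","items":{"type":"number"}}},"grip_force":{"type":"number"}},"required":["plan"]}

```bash
mkdir -p pics; cat > h.py <<'E'
import numpy as np,cv2
from cell import ctrl
def cal(n):
    c=ctrl.calibration(n);return np.array(c["intrinsics"]),np.array(c["dist_coeffs"]),np.array(c["origin"]),np.array(c["rotation"])
def ray(c,p):
    K,d,o,R=c;u=cv2.undistortPoints(np.array([[p]],float),K,d)[0,0];v=R@np.array([u[0],-u[1],-1]);return o,v/np.linalg.norm(v)
def plane(c,p,z):
    o,v=ray(c,p);return o+v*(z-o[2])/v[2]
def tri(c1,p1,c2,p2):
    o,v=ray(c1,p1);q,w=ray(c2,p2);s=np.linalg.lstsq(np.c_[v,-w],q-o,rcond=None)[0];a,b=o+v*s[0],q+w*s[1];return (a+b)/2,np.linalg.norm(a-b)
def proj(c,X):
    K,d,o,R=c;x=(np.atleast_2d(X)-o)@R;x=x*[1,-1,-1];return cv2.projectPoints(x,np.zeros(3),np.zeros(3),K,d)[0][:,0]
def snap(n,f):
    c=cal(n);im=ctrl.capture(n);cv2.imwrite(f,im[:,:,::-1]);np.savez(f+".npz",*c);return im,c
def load(f):
    z=np.load(f+".npz");return cv2.imread(f),tuple(z[k] for k in z.files)
E
python3 - <<'E'
from h import *
s=ctrl.state();print(s)
ims=[snap(n,f"pics/{n}0.png")[0] for n in("scene","side")]
for n in("scene","side","wrist"):
    K,d,o,R=cal(n);print(n,K[0,0],o.round(3),R.round(2).tolist())
cv2.imwrite("pics/a.png",cv2.resize(ims[0],(800,600))[:,:,::-1]);cv2.imwrite("pics/b.png",cv2.resize(ims[1],(800,600))[:,:,::-1])
E
```

```text
{'clock': 0.0, 'qpos': array([ 1.05999300e+00,  2.76557772e-01,  1.50617405e+00,  1.74503219e-06,
        1.36069113e+00, -1.21004351e-01]), 'qd': array([ 9.81513299e-04, -1.66431411e-04,  4.21877416e-05,  8.51320147e-05,
        1.20358688e-03, -2.10277172e-04]), 'effort': array([ 1.85492063e-03, -4.04574323e+01, -2.37238991e+01,  7.04222010e-02,
        3.44769575e-02, -1.28249203e-04]), 'tcp_pos': array([0.218234  , 0.53137471, 0.22660964]), 'tool_rot': array([ 1.93668027e-01,  9.81066694e-01, -8.69595955e-04, -2.85124622e-04]), 'ft_force': array([-0.4345581 ,  0.89251906, -0.15531196]), 'wrist_torque': array([-0.024427  , -0.00424389, -0.01155437]), 'grasp_force': 0.0, 'grip_width': 0.09387237313065713}
scene 412.56478556068214 [-0.07  -0.584  0.896] [0.36, -0.18, -0.41, 0.82]
side 497.9992121988151 [0.809 0.858 0.73 ] [0.06, 0.48, 0.87, 0.11]
wrist 327.21755885091636 [0.146 0.561 0.384] [-0.11, -0.08, 0.55, 0.82]
```

View pics/a.png

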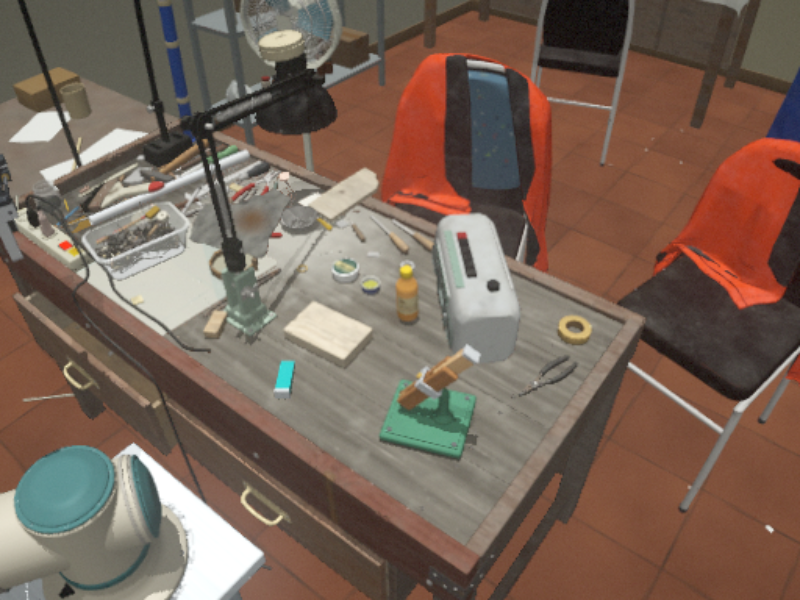

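View pics/b.png

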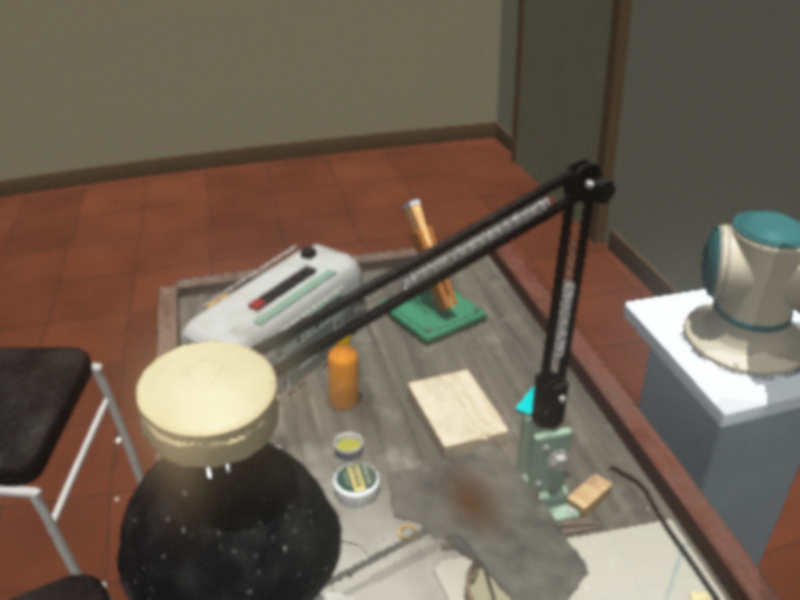

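The scene shows the stand (green base ≈(428,418) in the 800-px view), the pale capped wedge in its clamp (≈(458,362)), a turquoise lookalike (285,378) and the block (328,333). The bottle, pliers and tin (345,268) are also visible. The pale wedge in the clamp is the one meant. I'll measure and confirm it in a crop.

```bash
python3 - <<'E'
from h import *
im,c=load("pics/scene0.png");sd,cs=load("pics/side0.png")
def big(m):
    k=max(cv2.findContours(m,cv2.RETR_EXTERNAL,cv2.CHAIN_APPROX_NONE)[0],key=cv2.contourArea);return k
for nm,I,C,roi in(("scene",im,c,(235,235,315,300)),("side",sd,cs,(235,170,320,225))):
    h=cv2.cvtColor(I,cv2.COLOR_BGR2HSV);m=cv2.inRange(h,(60,110,20),(88,255,255))
    k=np.zeros_like(m);x0,y0,x1,y1=roi;k[y0:y1,x0:x1]=m[y0:y1,x0:x1];q=big(k)
    print(nm,"green hull",cv2.approxPolyDP(cv2.convexHull(q),3,True)[:,0].tolist())
    for p in cv2.approxPolyDP(cv2.convexHull(q),3,True)[:,0]:print(plane(C,p,.021).round(3))
h=cv2.cvtColor(im,cv2.COLOR_BGR2HSV)
m=np.zeros(im.shape[:2],np.uint8);m[185:240,175:245]=cv2.inRange(h,(8,25,130),(30,130,255))[185:240,175:245]
q=cv2.approxPolyDP(cv2.convexHull(big(m)),3,True)[:,0];print("block",q.tolist())
for p in q:print(plane(c,p,.026).round(3))
a=cv2.resize(im[205:300,235:325],None,fx=6,fy=6,interpolation=cv2.INTER_CUBIC)
b=cv2.resize(sd[120:225,240:320],None,fx=5,fy=5.43,interpolation=cv2.INTER_CUBIC)
o=np.zeros((570,790,3),np.uint8);o[:,:540]=a;o[:,540:]=b[:570,60:310];cv2.imwrite("pics/c.png",o)
E
```

```text
Traceback (most recent call last):
ValueError: max() iterable argument is empty
```

```bash
python3 - <<'E'
from h import *
im,c=load("pics/scene0.png");sd,cs=load("pics/side0.png")
print(cv2.cvtColor(im,cv2.COLOR_BGR2HSV)[275,265],cv2.cvtColor(sd,cv2.COLOR_BGR2HSV)[208,275],im.shape)
def big(m):
    return max(cv2.findContours(m,cv2.RETR_EXTERNAL,cv2.CHAIN_APPROX_NONE)[0],key=cv2.contourArea)
for nm,I,C,roi in(("scene",im,c,(235,235,315,300)),("side",sd,cs,(235,170,320,225))):
    h=cv2.cvtColor(I,cv2.COLOR_BGR2HSV);m=cv2.inRange(h,(50,80,30),(90,255,255))
    k=np.zeros_like(m);x0,y0,x1,y1=roi;k[y0:y1,x0:x1]=m[y0:y1,x0:x1]
    if not k.any(): print(nm,"none");continue
    q=cv2.approxPolyDP(cv2.convexHull(big(k)),2.5,True)[:,0];print(nm,q.tolist())
    for p in q:print(plane(C,p.astype(float),.021).round(3))
h=cv2.cvtColor(im,cv2.COLOR_BGR2HSV)
m=np.zeros(im.shape[:2],np.uint8);m[185:240,175:245]=cv2.inRange(h,(8,40,110),(30,130,255))[185:240,175:245]
q=cv2.approxPolyDP(cv2.convexHull(big(m)),3,True)[:,0];print("block",q.tolist())
for p in q:print(plane(c,p.astype(float),.026).round(3))
a=cv2.resize(im[205:300,235:325],None,fx=6,fy=6,interpolation=cv2.INTER_CUBIC)
b=cv2.resize(sd[120:225,255:305],(250,525),interpolation=cv2.INTER_CUBIC)
o=np.zeros((570,790,3),np.uint8);o[:,:540]=a;o[:525,540:]=b;cv2.imwrite("pics/c.png",o)
E
```

```text
[ 75 101 169] [ 74 102 150] (384, 512, 3)
scene [[256, 244], [303, 254], [293, 292], [243, 279]]Traceback (most recent call last):
  File "<stdin>", line 11, in <module>
  File "h.py", line 8, in plane
    o,v=ray(c,p);return o+v*(z-o[2])/v[2]
        ~~~^^^^^
  File "h.py", line 6, in ray
    K,d,o,R=c;u=cv2.undistortPoints(np.array([[p]],float),K,d)[0,0];v=R@np.array([u[0],-u[1],-1]);return o,v/np.linalg.norm(v)
                                                                      ~^~~~~~~~~~~~~~~~~~~~~~~~~~
ValueError: matmul: Input operand 1 has a mismatch in its core dimension 0, with gufunc signature (n?,k),(k,m?)->(n?,m?) (size 3 is different from 4)
```

```bash
cat >> h.py <<'E'
from scipy.spatial.transform import Rotation as Ro
_cal,_load=cal,load
def cal(n):
    K,d,o,q=_cal(n);return K,d,o,Ro.from_quat(q).as_matrix()
def load(f):
    I,(K,d,o,q)=_load(f);return I,(K,d,o,q if q.ndim==2 else Ro.from_quat(q).as_matrix())
def big(m):
    return max(cv2.findContours(m,cv2.RETR_EXTERNAL,cv2.CHAIN_APPROX_NONE)[0],key=cv2.contourArea)
E
python3 - <<'E'
from h import *
im,c=load("pics/scene0.png");sd,cs=load("pics/side0.png")
for nm,I,C,roi in(("scene",im,c,(235,235,315,300)),("side",sd,cs,(235,170,320,225))):
    h=cv2.cvtColor(I,cv2.COLOR_BGR2HSV);m=cv2.inRange(h,(50,80,30),(90,255,255))
    k=np.zeros_like(m);x0,y0,x1,y1=roi;k[y0:y1,x0:x1]=m[y0:y1,x0:x1]
    q=cv2.approxPolyDP(cv2.convexHull(big(k)),2.5,True)[:,0]
    for p in q:print(nm,p,plane(C,p.astype(float),.021).round(3),plane(C,p.astype(float),0).round(3))
h=cv2.cvtColor(im,cv2.COLOR_BGR2HSV)
m=np.zeros(im.shape[:2],np.uint8);m[185:240,175:245]=cv2.inRange(h,(8,40,110),(30,130,255))[185:240,175:245]
q=cv2.approxPolyDP(cv2.convexHull(big(m)),3,True)[:,0]
for p in q:print("block",p,plane(c,p.astype(float),.026).round(3))
a=cv2.resize(im[205:300,235:325],None,fx=6,fy=6,interpolation=cv2.INTER_CUBIC)
b=cv2.resize(sd[120:225,255:305],(250,525),interpolation=cv2.INTER_CUBIC)
o=np.zeros((570,790,3),np.uint8);o[:,:540]=a;o[:525,540:]=b;cv2.imwrite("pics/c.png",o)
E
```

```text
scene [256 244] [ 0.516 -0.133  0.021] [ 0.53  -0.122  0.   ]
scene [303 254] [ 0.565 -0.256  0.021] [ 0.58  -0.248  0.   ]
scene [293 292] [ 0.448 -0.301  0.021] [ 0.461 -0.295  0.   ]
scene [243 279] [ 0.403 -0.178  0.021] [ 0.415 -0.168  0.   ]
side [309 199] [ 0.415 -0.167  0.021] [ 0.403 -0.198  0.   ]
side [308 203] [ 0.423 -0.15   0.021] [ 0.412 -0.18   0.   ]
side [276 217] [ 0.521 -0.111  0.021] [ 0.512 -0.14   0.   ]
side [250 201] [ 0.566 -0.199  0.021] [ 0.558 -0.23   0.   ]
side [267 189] [ 0.507 -0.244  0.021] [ 0.498 -0.277  0.   ]
side [294 189] [ 0.437 -0.225  0.021] [ 0.426 -0.257  0.   ]
block [238 211] [ 0.582 -0.016  0.026]
block [238 216] [ 0.566 -0.029  0.026]
block [220 234] [ 0.481 -0.033  0.026]
block [182 214] [0.471 0.108 0.026]
```

View pics/c.png

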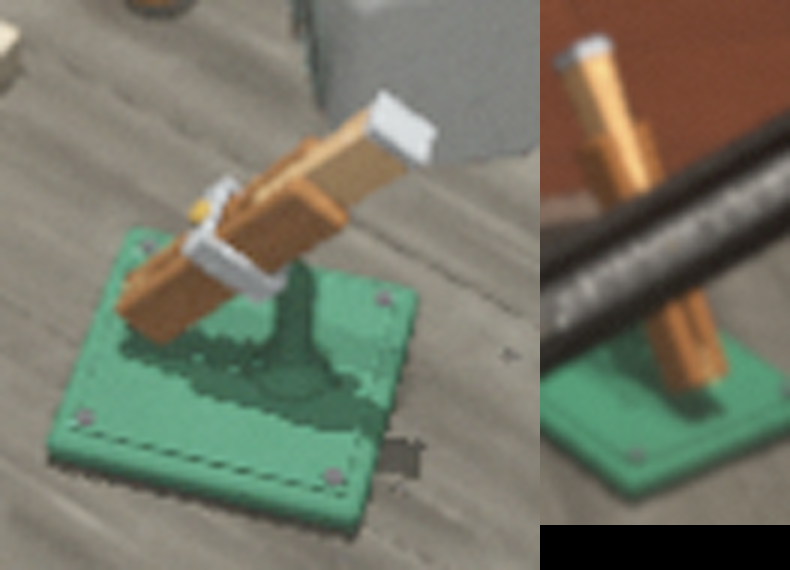

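The pale wedge with the steel cap is confirmed in the clamp: the cap is at crop ≈(403,127), i.e. scene px (302,226), and side px (265,130). The turquoise piece is far away at (285,378). The stand's yaw is about 21.7°. Next I'll triangulate the wedge, the lamp and the other obstacles.

```bash
python3 - <<'E'
from h import *
im,c=load("pics/scene0.png");sd,cs=load("pics/side0.png")
f=.64
T=lambda n,a,b:print(n,[np.round(x,3) for x in tri(c,a,cs,b)])
T("wedgetop",(302.2,226.2),(264.6,129.6))
T("lamp elbow",(200*f,125*f),(585*f,185*f))
T("lamp arm mid?",(235*f,245*f),(550*f,395*f))
T("lamp head",(290*f,45*f),(208*f,375*f))
T("toaster knob",(493*f,285*f),(309*f,252*f))
for n,p in dict(lampbase=(250,320),toastcorner=(500,357),toastleft=(440,310),bottle=(407,320),pliers=(545,378),turq=(285,385),tin=(345,272)).items():print(n,plane(c,(p[0]*f,p[1]*f),0).round(3))
s=np.radians(21.7);ax=np.array([np.sin(s)*np.sin(.611),-np.cos(s)*np.sin(.611),np.cos(.611)])
# project model axis from guess top
top=tri(c,(302.2,226.2),cs,(264.6,129.6))[0]
print(ax,"mouth",top-.048*ax)
for sx in(-1,1):
  for sy in(-1,1):
    X=top+sx*.0095*np.array([np.cos(s),np.sin(s),0])+sy*.013*np.array([-np.sin(s)*np.cos(.611),np.cos(s)*np.cos(.611),np.sin(.611)])
    print(sx,sy,((proj(c,X)[0]-[235,205])*6).round(),((proj(cs,X)[0]-[255,120])*5+[540,0]).round())
# block mask looser
h=cv2.cvtColor(im,cv2.COLOR_BGR2HSV);print(h[205:225:5,205:215:5].tolist())
m=np.zeros(im.shape[:2],np.uint8);m[190:236,178:242]=cv2.inRange(h,(8,35,150),(30,130,255))[190:236,178:242]
print(cv2.approxPolyDP(cv2.convexHull(big(m)),3,True)[:,0].tolist())
for p in((182.5,211.5),(201,193.5),(238,211),(220.5,228)):print("blocktop",plane(c,p,.026).round(3))
for p in((408,384),(463,370),(506,434),(449,447)):print("blocktop side",plane(cs,(p[0]*f,p[1]*f),.026).round(3))
E
```

```text
wedgetop [array([ 0.509, -0.271,  0.187]), np.float64(0.007)]
lamp elbow [array([0.468, 0.228, 0.424]), np.float64(0.003)]
lamp arm mid? [array([0.486, 0.233, 0.17 ]), np.float64(0.009)]
lamp head [array([0.84 , 0.404, 0.398]), np.float64(0.004)]
toaster knob [array([ 0.694, -0.2  ,  0.158]), np.float64(0.003)]
lampbase [ 0.474  0.212 -0.   ]
toastcorner [ 0.691 -0.236  0.   ]
toastleft [ 0.728 -0.073  0.   ]
bottle [ 0.664 -0.037  0.   ]
pliers [ 0.696 -0.329  0.   ]
turq [0.397 0.037 0.   ]
tin [0.702 0.158 0.   ]
[ 0.21211884 -0.53303111  0.81907474] mouth [ 0.49890381 -0.24530549  0.14802546]
-1 -1 [417. 168.] [585.  46.]
-1 1 [366. 131.] [610.  34.]
1 -1 [426. 133.] [556.  56.]
1 1 [376.  96.] [580.  43.]
[[[20, 35, 236], [21, 35, 233]], [[21, 35, 231], [20, 36, 237]], [[19, 37, 232], [20, 34, 234]], [[21, 34, 239], [20, 32, 242]]]
[[181, 211], [198, 193], [238, 210], [220, 229]]
blocktop [0.48  0.114 0.026]
blocktop [0.571 0.124 0.026]
blocktop [ 0.582 -0.016  0.026]
blocktop [ 0.499 -0.019  0.026]
blocktop side [ 0.587 -0.004  0.026]
blocktop side [ 0.5   -0.015  0.026]
blocktop side [0.488 0.136 0.026]
blocktop side [0.569 0.139 0.026]
```

{"op": "apply_moves", "data": {"plan": [[0.1, -0.3, 0.3, 0, 1], [0.2, -0.6, 0.5, -0.1, 1], [0.3, -0.9, 0.5, -0.2, 1], [0.35, -1, 0.5, -0.3, 1], [0.35, -1, 0.5, -0.4, 1], [0.35, -1, 0.5, -0.51, 1], [0.35, -1, 0.5, -0.51, 1], [0.35, -1, 0.5, -0.51, 1]]}}

```text
clock: 0.9
tcp_pos: [0.3065, 0.2808, 0.3528]
tool_rot: [0.562, 0.827, 0.0, 0.0]
ft_force: [-0.4, 0.4, -0.4]
grip_width: 0.0939
grasp_force: 0.0
```

{"op": "apply_moves", "data": {"plan": [[0.15, -0.2, 0, 0, 1], [0.3, -0.4, 0, 0, 1], [0.4, -0.6, 0, 0, 1], [0.4, -0.8, 0, 0, 1], [0.4, -1, 0, 0, 1], [0.4, -1, 0, 0, 1], [0.4, -1, 0, 0, 1]]}}

```text
clock: 1.6
tcp_pos: [0.4063, 0.0299, 0.3516]
tool_rot: [0.562, 0.827, -0.001, -0.0]
ft_force: [-0.1, 0.2, -0.6]
grip_width: 0.0938
grasp_force: 0.0
```

{"op": "apply_moves", "data": {"plan": [[0.1, -0.2, 0, 0, 1], [0.2, -0.4, 0, 0, 1], [0.3, -0.6, 0, 0, 1], [0.4, -0.8, 0, 0, 1], [0.4, -0.92, 0, 0, 1], [0.4, -0.92, 0, 0, 1], [0.4, -0.92, 0, 0, 1]]}}

```text
clock: 2.3
tcp_pos: [0.5068, -0.1971, 0.3511]
tool_rot: [0.56, 0.828, 0.001, -0.002]
ft_force: [0.6, -0.1, -0.4]
grip_width: 0.0944
grasp_force: 0.0
```

```bash
python3 - <<'E'
from h import *
s=ctrl.state();print(s["clock"],s["tcp_pos"],Ro.from_quat(s["tool_rot"]).as_matrix().round(3).tolist(),s["ft_force"])
im,c=snap("wrist","pics/w1.png");print(c[2]);cv2.imwrite("pics/w1v.png",cv2.resize(im,(800,600))[:,:,::-1])
E
```

```text
2.3 [ 0.50681142 -0.19706771  0.35110377] [[-0.372, 0.928, -0.002], [0.928, 0.372, 0.003], [0.003, -0.001, -1.0]] [ 0.60416762 -0.07271739 -0.4262692 ]
[ 0.47818983 -0.12428463  0.5084216 ]
```

View pics/w1v.png

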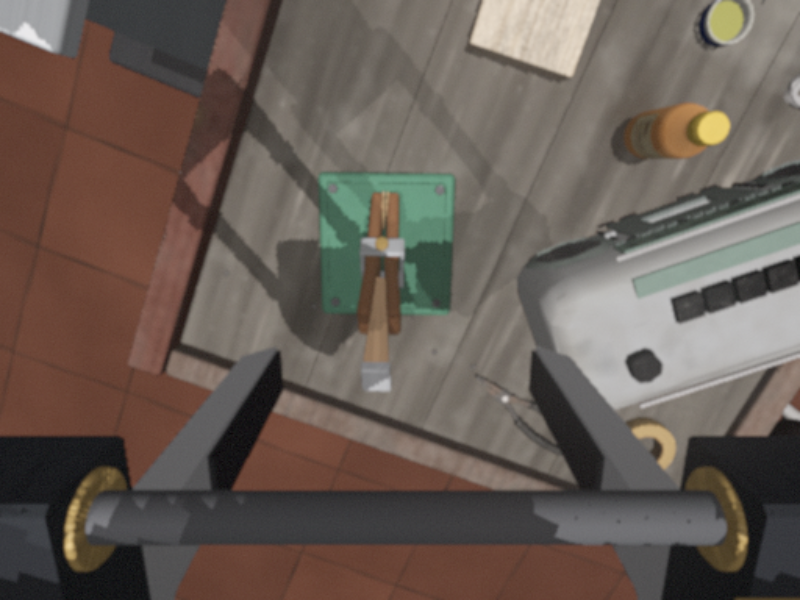

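The wrist view shows the stand (387,243) with the wedge rising toward the bottom and its cap at (377,378). The cap's lower edge is (368–390, 391). The fingers straddle it in the right direction.

```bash
python3 - <<'E'
from h import *
im,c=load("pics/w1.png");f=.64
P=[plane(c,(a*f,b*f),.021) for a,b in((320,173),(455,174),(451,311),(324,312))];print(np.round(P,3).tolist(),np.mean(P,0))
s=np.radians(21.7);ax=np.array([np.sin(s)*np.sin(.611),-np.cos(s)*np.sin(.611),np.cos(.611)]);yy=np.array([-np.sin(s)*np.cos(.611),np.cos(s)*np.cos(.611),np.sin(.611)]);xx=np.array([np.cos(s),np.sin(s),0])
e=plane(c,(379*f,390.5*f),.1893-.0075);top=e+.013*yy;print("top",top,"mouth",top-.048*ax)
for a in(-1,1):
  for b in(-1,1):print(a,b,(proj(c,top+a*.0095*xx+b*.013*yy)[0]/f).round(1))
o=im[215:255,220:262];cv2.imwrite("pics/w1c.png",cv2.resize(o,None,fx=14,fy=14,interpolation=cv2.INTER_CUBIC))
h=cv2.cvtColor(im,cv2.COLOR_BGR2HSV)
k=big(cv2.inRange(h,(50,80,30),(90,255,255))[100:210,190:300]);print(cv2.minAreaRect(k))
E
```

```text
[[0.411, -0.169, 0.021], [0.527, -0.124, 0.021], [0.576, -0.247, 0.021], [0.459, -0.295, 0.021]] [ 0.49329496 -0.20875732  0.021     ]
top [ 0.51599328 -0.26889462  0.18925793] mouth [ 0.50581158 -0.24330913  0.14994234]
-1 -1 [365.4 390.5]
-1 1 [363.1 371. ]
1 -1 [392.6 390.5]
1 1 [391.9 371.1]
((57.0, 55.0), (88.0, 84.0), 90.0)
```

View pics/w1c.png

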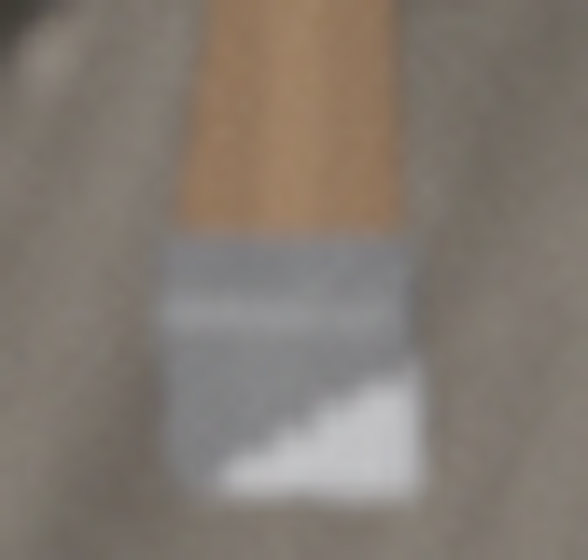

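{"op": "apply_moves", "data": {"plan": [[0.018, -0.15, -0.1, 0, 1], [0.018, -0.252, -0.25, 0, 1], [0.018, -0.252, -0.4, 0, 1], [0.018, -0.252, -0.53, 0, 1], [0.018, -0.252, -0.63, 0, 0.5], [0.018, -0.252, -0.68, 0, 0], [0.018, -0.252, -0.69, 0, 0], [0.018, -0.252, -0.69, 0, -0.3], [0.018, -0.252, -0.69, 0, -0.3]], "grip_force": 6}}

```text
clock: 3.25
tcp_pos: [0.5116, -0.2611, 0.1817]
tool_rot: [0.561, 0.828, 0.0, 0.002]
ft_force: [1.6, -0.2, -0.8]
grip_width: 0.0575
grasp_force: 0.0
```

```bash
python3 - <<'E'
from h import *
s=ctrl.state();print(s["clock"],s["tcp_pos"],s["ft_force"],s["grip_width"])
im,c=snap("wrist","pics/w2.png");o=im[190:384,110:376];cv2.imwrite("pics/w2v.png",cv2.resize(o,None,fx=3,fy=3,interpolation=cv2.INTER_CUBIC)[:,:,::-1])
E
```

```text
3.25 [ 0.51156575 -0.26107318  0.18169002] [ 1.55806778 -0.20492468 -0.78396062] 0.05749158783091964
```

View pics/w2v.png

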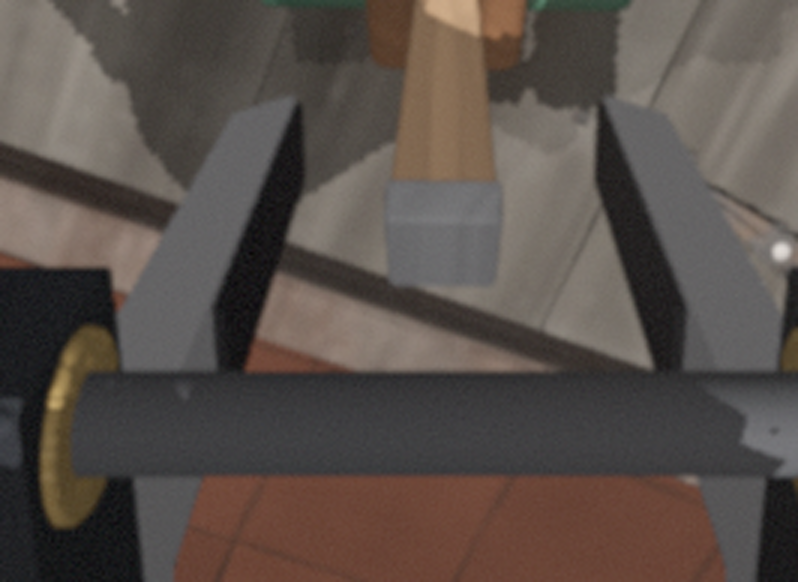

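The wedge (cap 388–502 px) sits centred between the fingertips (300–597 px). I'll close gently.

{"op": "apply_moves", "data": {"plan": [[0, 0, 0, 0, -0.5], [0, 0, 0, 0, -0.7], [0, 0, 0, 0, -0.9], [0, 0, 0, 0, -1], [0, 0, 0, 0, -1], [0, 0, 0, 0, -1]], "grip_force": 5}}

```text
clock: 3.9
tcp_pos: [0.5104, -0.2612, 0.1801]
tool_rot: [0.561, 0.828, -0.0, 0.0]
ft_force: [-0.6, -0.4, 1.4]
grip_width: 0.0183
grasp_force: 5.0
```

```bash
cat > tab.py <<'E'
import numpy as np,sys
s=np.radians(21.7)
def pos(t,e,L=52):
    t=np.radians(t);r=L+e;return np.array([np.sin(s)*np.sin(t),-np.cos(s)*np.sin(t),np.cos(t)])*r
def tab(t0,e0,seq,g=-1,L=52):
    p0=pos(t0,e0,L);return [[*(np.round((pos(t,e,L)-p0)/250,3).tolist()),0,g] for t,e in seq]
def cyc(e,de=1.):
    a=[(44,.2),(38,.4),(32,.6),(26,.8),(20,1),(20,1)]
    return [(t,e+k*de) for t,k in a]+[(70-t,e+de+k*de) for t,k in a]
E
python3 - <<'E'
from tab import *
print("A",tab(35,0,[(30,.1),(25,.3),(20,.5),(20,.5),(26,.7),(32,.9),(38,1.1),(44,1.3),(50,1.5),(50,1.5)]))
for i in range(10):print(1.5+2*i,tab(50,1.5+2*i,cyc(1.5+2*i)))
E
```

```text
A [[-0.006, 0.014, 0.01, 0, -1], [-0.011, 0.029, 0.019, 0, -1], [-0.018, 0.044, 0.027, 0, -1], [-0.018, 0.044, 0.027, 0, -1], [-0.01, 0.025, 0.019, 0, -1], [-0.003, 0.007, 0.009, 0, -1], [0.004, -0.011, -0.003, 0, -1], [0.011, -0.027, -0.017, 0, -1], [0.017, -0.041, -0.033, 0, -1], [0.017, -0.041, -0.033, 0, -1]]
1.5 [[-0.005, 0.014, 0.017, 0, -1], [-0.012, 0.029, 0.032, 0, -1], [-0.018, 0.046, 0.046, 0, -1], [-0.025, 0.064, 0.058, 0, -1], [-0.033, 0.083, 0.067, 0, -1], [-0.033, 0.083, 0.067, 0, -1], [-0.025, 0.063, 0.059, 0, -1], [-0.018, 0.044, 0.049, 0, -1], [-0.01, 0.026, 0.036, 0, -1], [-0.004, 0.01, 0.022, 0, -1], [0.002, -0.006, 0.005, 0, -1], [0.002, -0.006, 0.005, 0, -1]]
3.5 [[-0.006, 0.014, 0.018, 0, -1], [-0.012, 0.03, 0.034, 0, -1], [-0.019, 0.048, 0.048, 0, -1], [-0.026, 0.066, 0.06, 0, -1], [-0.034, 0.086, 0.07, 0, -1], [-0.034, 0.086, 0.07, 0, -1], [-0.026, 0.066, 0.061, 0, -1], [-0.018, 0.046, 0.05, 0, -1], [-0.011, 0.027, 0.037, 0, -1], [-0.004, 0.01, 0.022, 0, -1], [0.002, -0.006, 0.005, 0, -1], [0.002, -0.006, 0.005, 0, -1]]
5.5 [[-0.006, 0.015, 0.018, 0, -1], [-0
[... 2266 characters left out ...]
0.042, 0, -1], [-0.024, 0.06, 0.059, 0, -1], [-0.033, 0.083, 0.074, 0, -1], [-0.043, 0.108, 0.086, 0, -1], [-0.043, 0.108, 0.086, 0, -1], [-0.033, 0.083, 0.075, 0, -1], [-0.023, 0.058, 0.062, 0, -1], [-0.014, 0.035, 0.045, 0, -1], [-0.005, 0.014, 0.026, 0, -1], [0.002, -0.006, 0.005, 0, -1], [0.002, -0.006, 0.005, 0, -1]]
19.5 [[-0.007, 0.018, 0.022, 0, -1], [-0.016, 0.039, 0.043, 0, -1], [-0.024, 0.062, 0.061, 0, -1], [-0.034, 0.086, 0.076, 0, -1], [-0.044, 0.111, 0.089, 0, -1], [-0.044, 0.111, 0.089, 0, -1], [-0.034, 0.085, 0.078, 0, -1], [-0.024, 0.06, 0.063, 0, -1], [-0.014, 0.036, 0.047, 0, -1], [-0.006, 0.014, 0.027, 0, -1], [0.002, -0.006, 0.005, 0, -1], [0.002, -0.006, 0.005, 0, -1]]
```

{"op": "apply_moves", "data": {"plan": [[0, 0, 0, 0, -1], [0, 0, 0, 0, -1]], "grip_force": 30}}

```text
clock: 4.1
tcp_pos: [0.5105, -0.2612, 0.18]
tool_rot: [0.561, 0.828, -0.0, 0.0]
ft_force: [-0.6, -0.8, 1.8]
grip_width: 0.0179
grasp_force: 30.0
```

{"op": "apply_moves", "data": {"plan": [[-0.006, 0.014, 0.01, 0, -1], [-0.011, 0.029, 0.019, 0, -1]]}}

```text
clock: 4.3
tcp_pos: [0.5081, -0.255, 0.1842]
tool_rot: [0.561, 0.828, -0.001, 0.001]
ft_force: [1.9, -4.7, -5.5]
grip_width: 0.0178
grasp_force: 30.0
```

```bash
python3 - <<'E'
from h import *
s=ctrl.state();print(s["tcp_pos"],s["ft_force"],s["wrist_torque"])
E
```

```text
[ 0.50808732 -0.25504052  0.184227  ] [ 1.91521427 -4.6702374  -5.50089787] [-1.06941653 -0.23030016 -0.0378072 ]
```

{"op": "apply_moves", "data": {"plan": [[-0.007, 0.015, 0.008, 0, -1], [-0.007, 0.015, 0.008, 0, -1]]}}

```text
clock: 4.5
tcp_pos: [0.5064, -0.2508, 0.1868]
tool_rot: [0.561, 0.828, -0.001, 0.001]
ft_force: [1.3, -4.6, -5.0]
grip_width: 0.0179
grasp_force: 30.0
```

```bash
python3 - <<'E'
from h import *
s=ctrl.state();print(s["tcp_pos"],s["ft_force"],s["wrist_torque"])
im,c=snap("wrist","pics/w3.png")
a=im[150:384,150:340];b,_=snap("scene","pics/s3.png")
o=np.hstack([cv2.resize(a,(390,480)),cv2.resize(b[205:300,235:315],(404,480),interpolation=cv2.INTER_CUBIC)])
cv2.imwrite("pics/d.png",o[:,:,::-1])
E
```

```text
[ 0.50643847 -0.25082028  0.18683756] [ 1.30611452 -4.61234032 -4.95570499] [-1.03328111 -0.3851188  -0.00996647]
```

View pics/d.png

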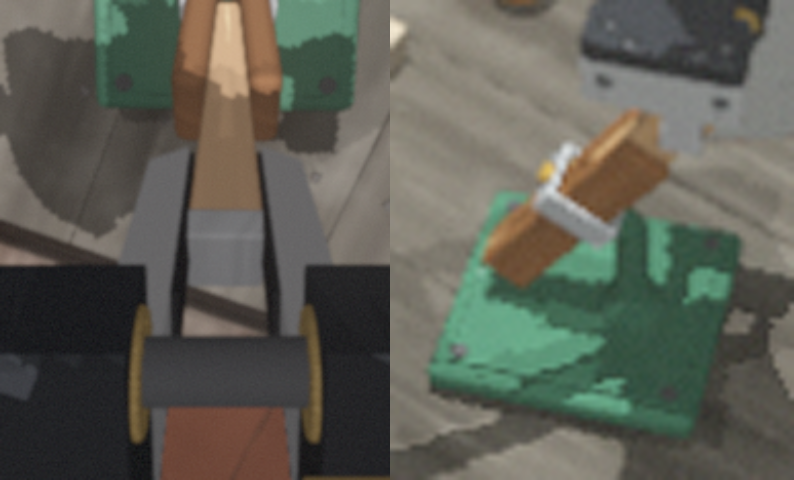

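```bash
cat >> h.py <<'E'
def stand(f):
    I,c=load(f);h=cv2.cvtColor(I,cv2.COLOR_BGR2HSV);m=cv2.inRange(h,(50,60,25),(95,255,255));k=np.zeros_like(m);k[240:296,236:310]=m[240:296,236:310]
    return cv2.approxPolyDP(cv2.convexHull(big(k)),2.5,True)[:,0].tolist()
def flow(f0,f1,win=((235,262,30,40),(255,275,40,22))):
    a,b=[cv2.imread(f,0) for f in(f0,f1)];out=[]
    pts=np.float32([[247,277],[285,289],[249,274],[291,284],[257,246],[299,255],[262,258]]).reshape(-1,1,2)
    q,st,e=cv2.calcOpticalFlowPyrLK(a,b,pts,None,winSize=(9,9),maxLevel=1);return (q-pts)[:,0].round(2).tolist(),e[:,0].round(1).tolist()
E
python3 - <<'E'
from h import *
for f in("pics/scene0.png","pics/s3.png"):
    if f[5]=='s' : print(stand(f))
a=cv2.imread("pics/s3.png")
print(flow("pics/scene0.png","pics/s3.png"))
E
```

```text
[[257, 243], [303, 253], [293, 292], [244, 281]]
[[256, 243], [303, 252], [293, 291], [243, 280]]
([[-0.20000000298023224, -0.6100000143051147], [-31.049999237060547, -8.0600004196167], [-0.4000000059604645, 0.07000000029802322], [-39.0099983215332, -5.28000020980835], [-1.659999966621399, -2.0999999046325684], [-4.369999885559082, -20.15999984741211], [-1.0499999523162842, -0.9300000071525574]], [12.699999809265137, 11.399999618530273, 10.600000381469727, 27.0, 5.900000095367432, 10.800000190734863, 1.899999976158142])
```

```bash
cat >> h.py <<'E'
def standw(f):
    I,c=load(f);h=cv2.cvtColor(I,cv2.COLOR_BGR2HSV);m=cv2.inRange(h,(55,60,20),(95,255,255))
    k=big(m);p=cv2.convexHull(k)[:,0].astype(float);w=np.array([plane(c,q,.021) for q in p])
    s=np.radians(21.7);h_=w[:,:2]@[np.sin(s),-np.cos(s)];x=w[:,:2]@[np.cos(s),np.sin(s)]
    return "right edge h %.4f x %.4f..%.4f"%(h_.max(),x.min(),x.max())
E
python3 - <<'E'
from h import *
for f in("w1","w2","w3"):print(f,standw(f"pics/{f}.png"))
E
```

```text
w1 right edge h 0.4444 x 0.3154..0.4430
w2 right edge h 0.4452 x 0.3155..0.4425
w3 right edge h 0.4472 x 0.3140..0.4427
```

{"op": "apply_moves", "data": {"plan": [[0.008, -0.019, -0.008, 0, -1], [0.015, -0.037, -0.018, 0, -1], [0.022, -0.055, -0.03, 0, -1], [0.029, -0.071, -0.044, 0, -1], [0.035, -0.085, -0.06, 0, -1], [0.035, -0.085, -0.06, 0, -1]]}}

```text
clock: 5.2
tcp_pos: [0.514, -0.2702, 0.1733]
tool_rot: [0.561, 0.828, 0.001, -0.001]
ft_force: [-2.7, 2.4, 4.9]
grip_width: 0.0178
grasp_force: 30.0
```

```bash
python3 - <<'E'
from h import *
s=ctrl.state();print(s["tcp_pos"],s["ft_force"],s["wrist_torque"])
im,c=snap("wrist","pics/w4.png");print(standw("pics/w4.png"))
print(c[2],c[3].round(2).tolist())
for f in ("w2","w3","w4"):
    I,cc=load(f"pics/{f}.png");h=cv2.cvtColor(I,cv2.COLOR_BGR2HSV)
    # steel cap: rows along centre column of low saturation
    u=int(round(proj(cc,np.array(ctrl.state()["tcp_pos"]))[0][0]))
    print(f,u,I[185:310:3,u].tolist() if f=="w4" else "")
E
```

```text
[ 0.51400495 -0.27024571  0.17332695] [-2.68606881  2.35888007  4.8643491 ] [ 0.33402917  0.47826379 -0.05586884]
right edge h 0.4453 x 0.3154..0.4425
[ 0.48536811 -0.19742881  0.33061183] [[0.93, -0.36, -0.1], [0.37, 0.89, 0.25], [0.0, -0.27, 0.96]]
w2 257 
w3 259 
w4 259 [[160, 196, 229], [161, 196, 229], [148, 182, 216], [146, 181, 213], [148, 183, 215], [148, 184, 216], [143, 178, 211], [90, 116, 143], [91, 116, 143], [90, 116, 141], [92, 116, 143], [91, 114, 140], [92, 116, 142], [93, 118, 144], [91, 115, 142], [90, 115, 142], [91, 114, 143], [92, 116, 143], [90, 115, 142], [88, 113, 141], [94, 118, 144], [91, 116, 143], [97, 109, 125], [118, 116, 116], [119, 117, 118], [121, 120, 120], [121, 119, 120], [119, 118, 118], [107, 106, 108], [109, 106, 108], [107, 105, 106], [108, 107, 108], [107, 106, 108], [116, 123, 131], [73, 79, 85], [48, 52, 60], [45, 48, 54], [53, 58, 65], [94, 103, 116], [105, 114, 129], [108, 116, 129], [111, 121, 133]]
```

```bash
cat >> h.py <<'E'
def tilt(f,tcp,rows=None):
    I,c=load(f);s=np.radians(21.7);xx=np.array([np.cos(s),np.sin(s),0]);uh=np.array([np.sin(s),-np.cos(s),0])
    u=int(round(proj(c,tcp)[0][0]));col=I[:,u-2:u+3].mean(1)
    S=col.max(1)-col.min(1);g=col.mean(1)
    if rows is None:
        r0=next(r for r in range(215,330) if S[r]<15);  # wood->steel
        d=np.diff(cv2.GaussianBlur(g[:,None],(1,3),0)[:,0]);k=np.abs(d[r0+4:r0+70]);print(r0,[(int(r0+4+i),round(float(d[r0+4+i]),1)) for i in np.argsort(-k)[:8]]);return
    P=[]
    for r in rows:
        o,v=ray(c,(u,r));p=o+v*((tcp-o)@xx)/(v@xx);P.append([p@uh,p[2]])
    P=np.array(P);d=P[2]-P[1];e=P[1]-P[0]
    print("len",np.linalg.norm(d)*1e3,"tilt by top face",np.degrees(np.arctan2(-d[1],d[0])),"by cap side",np.degrees(np.arctan2(e[0],e[1])),"top centre h,z",(P[1]+P[2])/2)
E
python3 - <<'E'
from h import *
t={"w2":[.5116,-.2611,.1817],"w3":[.5064,-.2508,.1868],"w4":[.514,-.2702,.1733]}
for f in t:tilt(f"pics/{f}.png",np.array(t[f]))
tilt("pics/w4.png",np.array(t["w4"]),(250.5,268.5,283.5))
E
```

```text
251 [(313, -24.5), (289, -20.8), (312, -19.0), (288, -17.6), (314, -15.6), (299, 15.3), (300, 15.0), (290, -13.4)]
253 [(313, -23.5), (294, -20.9), (312, -18.3), (295, -17.7), (305, 16.6), (314, -15.4), (293, -14.7), (306, 13.7)]
252 [(313, -25.4), (286, -20.9), (312, -19.3), (287, -16.9), (314, -16.5), (285, -15.4), (297, 15.4), (298, 13.9)]
len 13.857302457505538 tilt by top face -51.65122165471112 by cap side 38.346975592716944 top centre h,z [0.51471637 0.07081698]
```

```bash
cat >> h.py <<'E'
from scipy.optimize import least_squares
def tilt3(f,tcp,rows,cap=.009):
    I,c=load(f);s=np.radians(21.7);uh=np.array([np.sin(s),-np.cos(s),0]);u=proj(c,tcp)[0][0]
    base=tcp-uh*(tcp@uh)-[0,0,tcp[2]]
    def pts(q):
        a=np.array([np.sin(q[2]),np.cos(q[2])]);n=np.array([-np.cos(q[2]),np.sin(q[2])]);T=q[:2]
        return [T+.013*n-cap*a,T+.013*n,T-.013*n]
    def res(q):
        return [proj(c,base+uh*p[0]+np.array([0,0,p[1]]))[0][1]-r for p,r in zip(pts(q),rows)]
    r=least_squares(res,[tcp@uh+.006,tcp[2]+.01,.6],x_scale=[.01,.01,.3]);return r.x[:2].round(4),np.degrees(r.x[2]).round(1),abs(r.fun).max().round(2)
E
python3 - <<'E'
from h import *
for cap in(.008,.009,.010):
  for f,t,r in(("w2",[.5116,-.2611,.1817],(250.5,264,285)),("w3",[.5064,-.2508,.1868],(252.5,264.6,289)),("w4",[.514,-.2702,.1733],(250.5,268.5,283.5))):print(cap,f,tilt3(f"pics/{f}.png",np.array(t),r,cap))
E
```

```text
0.008 w2 (array([0.4476, 0.1772]), np.float64(33.9), np.float64(0.0))
0.008 w3 (array([0.4411, 0.1765]), np.float64(27.8), np.float64(0.0))
0.008 w4 (array([0.4419, 0.196 ]), np.float64(44.8), np.float64(0.0))
0.009 w2 (array([0.456 , 0.1628]), np.float64(31.5), np.float64(0.0))
0.009 w3 (array([0.4489, 0.1634]), np.float64(25.0), np.float64(0.0))
0.009 w4 (array([0.4501, 0.1819]), np.float64(43.2), np.float64(0.0))
0.01 w2 (array([0.4638, 0.1495]), np.float64(29.1), np.float64(0.0))
0.01 w3 (array([0.4559, 0.1516]), np.float64(22.4), np.float64(0.0))
0.01 w4 (array([0.4581, 0.1683]), np.float64(41.6), np.float64(0.0))
```

```bash
cat >> h.py <<'E'
UH=np.array([np.sin(np.radians(21.7)),-np.cos(np.radians(21.7)),0])
T0=np.array([.516,-.2692,.1892])@np.c_[UH,[0,0,1]]   # top centre h,z at start
TC0=np.array([.5105,-.2612,.180])
def tilt1(f,tcp,rows,p,cap,tc0=TC0):
    I,c=load(f);tcp=np.array(tcp);D=(tcp-tc0)@np.c_[UH,[0,0,1]];base=tcp-UH*(tcp@UH)-[0,0,tcp[2]]
    A=lambda t:np.array([np.sin(t),np.cos(t)])
    def res(q):
        t=q[0];n=np.array([-np.cos(t),np.sin(t)]);T=T0+D+p*(A(t)-A(np.radians(35)))
        return [proj(c,base+UH*x[0]+np.array([0,0,x[1]]))[0][1]-r for x,r in zip([T+.013*n-cap*A(t),T+.013*n,T-.013*n],rows)]
    r=least_squares(res,[.6]);return np.degrees(r.x[0]).round(1),r.fun.round(1)
E
python3 - <<'E'
from h import *
for p in(.006,.014):
  for cap in(.007,.008):
    print(p,cap,"w2",tilt1("pics/w2.png",[.5116,-.2611,.1817],(250.5,264,285),p,cap,np.array([.5116,-.2611,.1817])))
    for f,t,r in(("w3",[.5064,-.2508,.1868],(252.5,264.6,289)),("w4",[.514,-.2702,.1733],(250.5,268.5,283.5))):print(p,cap,f,tilt1(f"pics/{f}.png",t,r,p,cap))
E
```

```text
0.006 0.007 w2 (np.float64(34.8), array([0.7, 0.1, 1. ]))
0.006 0.007 w3 (np.float64(32.2), array([-0.4,  0.3, -0. ]))
0.006 0.007 w4 (np.float64(38.1), array([ 3.8, -0.6,  3.6]))
0.006 0.008 w2 (np.float64(36.1), array([-0.6,  0.8,  0.6]))
0.006 0.008 w3 (np.float64(33.4), array([-1.7,  0.9, -0.4]))
0.006 0.008 w4 (np.float64(39.5), array([2.5, 0.2, 3.1]))
0.014 0.007 w2 (np.float64(34.6), array([ 0.5, -0.1,  1. ]))
0.014 0.007 w3 (np.float64(32.7), array([-0.5,  0.2, -0.5]))
0.014 0.007 w4 (np.float64(36.6), array([ 3.4, -1.2,  4.3]))
0.014 0.008 w2 (np.float64(35.8), array([-0.6,  0.8,  0.7]))
0.014 0.008 w3 (np.float64(33.9), array([-1.7,  1. , -0.7]))
0.014 0.008 w4 (np.float64(38.0), array([ 2.3, -0.3,  4. ]))
```

```bash
python3 - <<'E'
from h import *
A=lambda t:np.array([np.sin(t),np.cos(t)])
def rows(f,tcp,T,t,cap=.0075):
    I,c=load(f);tcp=np.array(tcp);base=tcp-UH*(tcp@UH)-[0,0,tcp[2]];n=np.array([-np.cos(t),np.sin(t)])
    return [proj(c,base+UH*x[0]+np.array([0,0,x[1]]))[0][1].round(1) for x in[T+.013*n-cap*A(t),T+.013*n,T-.013*n]]
P=T0-.064*A(np.radians(35))
for f,t,r in(("w2",[.5116,-.2611,.1817],(250.5,264,285)),("w3",[.5064,-.2508,.1868],(252.5,264.6,289)),("w4",[.514,-.2702,.1733],(250.5,268.5,283.5))):
    tc0=np.array(t) if f=="w2" else TC0
    D=(np.array(t)-tc0)@np.c_[UH,[0,0,1]]
    print(f,"obs",r,"transl",rows(f,t,T0+D,np.radians(35)))
    for th in(20,25,30,35,40,45,50):print("  rot",th,rows(f,t,P+.064*A(np.radians(th)),np.radians(th)))
# gradient profile in the cap area for subpixel edges
for f in("w2","w3","w4"):
    I,_=load(f"pics/{f}.png");g=I[:,254:264].mean((1,2));print(f,[(r,int(g[r])) for r in range(244,294)])
E
```

```text
Traceback (most recent call last):
  File "h.py", line 22, in load
    I,(K,d,o,q)=_load(f);return I,(K,d,o,q if q.ndim==2 else Ro.from_quat(q).as_matrix())
                ~~~~~^^^
  File "h.py", line 16, in load
    z=np.load(f+".npz");return cv2.imread(f),tuple(z[k] for k in z.files)
FileNotFoundError: [Errno 2] No such file or directory: 'w2.npz'
```

```bash
cat > hyp.py <<'E'
from h import *
A=lambda t:np.array([np.sin(t),np.cos(t)])
def rows(f,tcp,T,t,cap=.0075):
    I,c=load(f"pics/{f}.png");tcp=np.array(tcp);base=tcp-UH*(tcp@UH)-[0,0,tcp[2]];n=np.array([-np.cos(t),np.sin(t)])
    return [float(proj(c,base+UH*x[0]+np.array([0,0,x[1]]))[0][1].round(1)) for x in[T+.013*n-cap*A(t),T+.013*n,T-.013*n]]
P=T0-.064*A(np.radians(35))
def prof(f):
    I,_=load(f"pics/{f}.png");g=I[:,254:264].mean((1,2));return g[244:296].astype(int).tolist()
E
python3 - <<'E'
from hyp import *
for f,t,r in(("w2",[.5116,-.2611,.1817],(250.5,264,285)),("w3",[.5064,-.2508,.1868],(252.5,264.6,289)),("w4",[.514,-.2702,.1733],(250.5,268.5,283.5))):
    tc0=np.array(t) if f=="w2" else TC0
    D=(np.array(t)-tc0)@np.c_[UH,[0,0,1]]
    print(f,"obs",r,"transl",rows(f,t,T0+D,np.radians(35)))
    for th in(20,25,30,35,40,45,50):print("  rot",th,rows(f,t,P+.064*A(np.radians(th)),np.radians(th)))
    print(prof(f))
E
```

```text
w2 obs (250.5, 264, 285) transl [250.3, 264.2, 285.9]
  rot 20 [225.7, 236.9, 274.5]
  rot 25 [234.8, 247.1, 279.5]
  rot 30 [243.0, 256.2, 283.3]
  rot 35 [250.3, 264.2, 285.9]
  rot 40 [256.7, 271.0, 287.6]
  rot 45 [262.2, 276.7, 288.2]
  rot 50 [266.6, 281.2, 287.9]
[109, 110, 109, 110, 109, 107, 105, 109, 111, 112, 112, 113, 113, 114, 115, 115, 116, 117, 120, 120, 115, 109, 108, 108, 108, 107, 108, 107, 108, 108, 107, 107, 106, 107, 106, 106, 107, 106, 107, 106, 108, 115, 121, 118, 107, 89, 70, 58, 54, 53, 51, 50]
w3 obs (252.5, 264.6, 289) transl [252.3, 266.4, 288.0]
  rot 20 [243.2, 254.5, 288.8]
  rot 25 [251.6, 263.8, 293.1]
  rot 30 [259.1, 272.2, 296.4]
  rot 35 [265.8, 279.5, 298.6]
  rot 40 [271.7, 285.7, 299.8]
  rot 45 [276.5, 290.7, 300.1]
  rot 50 [280.5, 294.6, 299.5]
[104, 104, 103, 103, 103, 104, 103, 101, 103, 109, 111, 112, 113, 113, 114, 114, 115, 116, 116, 120, 124, 125, 119, 115, 113, 112, 112, 113, 113, 112, 112, 112, 112, 112, 111, 112, 112, 111, 112, 111, 112, 110, 110, 110, 112, 118, 125, 128, 125, 116, 99, 80]
w4 obs (250.5, 268.5, 283.5) transl [252.2, 266.2, 288.2]
  rot 20 [212.7, 224.0, 265.8]
  rot 25 [222.6, 235.2, 271.3]
  rot 30 [231.6, 245.3, 275.7]
  rot 35 [239.7, 254.2, 278.8]
  rot 40 [246.8, 261.9, 280.8]
  rot 45 [252.9, 268.2, 281.7]
  rot 50 [257.9, 273.3, 281.7]
[114, 114, 114, 114, 114, 114, 111, 109, 108, 112, 115, 115, 116, 116, 116, 118, 118, 118, 119, 120, 121, 120, 117, 110, 107, 106, 107, 106, 107, 106, 106, 105, 106, 106, 105, 106, 104, 105, 111, 121, 123, 115, 97, 78, 64, 56, 53, 52, 51, 51, 52, 56]
```

```bash
cat >> tab.py <<'E'
def tabs(cur,seq,L=58,g=-1):
    p0=pos(35,0,L)/250;return [[*(np.round(pos(t,e,L)/250-p0-cur,3).tolist()),0,g] for t,e in seq], np.round(pos(*seq[-1],L)/250-p0,3)
def cyc2(e,de=1.,l=18.5,r=51.5):
    k=[.2,.4,.6,.8,1,1];return [(r+(l-r)*x,e+x*de) for x in k]+[(l+(r-l)*x,e+de+x*de) for x in k]
E
python3 - <<'E'
from tab import *
cur=np.array([.017,-.041,-.033]);e=1.5
for i in range(3):
    t,c=tabs(cur,cyc2(e));print(e,t,c);cur=c;e+=2
E
```

```text
1.5 [[-0.004, 0.008, 0.012, 0, -1], [-0.011, 0.027, 0.031, 0, -1], [-0.019, 0.047, 0.047, 0, -1], [-0.028, 0.07, 0.061, 0, -1], [-0.038, 0.093, 0.072, 0, -1], [-0.038, 0.093, 0.072, 0, -1], [-0.028, 0.069, 0.063, 0, -1], [-0.019, 0.046, 0.05, 0, -1], [-0.01, 0.024, 0.035, 0, -1], [-0.002, 0.004, 0.017, 0, -1], [0.005, -0.014, -0.004, 0, -1], [0.005, -0.014, -0.004, 0, -1]] [ 0.022 -0.055 -0.037]
3.5 [[-0.007, 0.017, 0.022, 0, -1], [-0.014, 0.036, 0.041, 0, -1], [-0.023, 0.057, 0.058, 0, -1], [-0.032, 0.08, 0.073, 0, -1], [-0.042, 0.105, 0.084, 0, -1], [-0.042, 0.105, 0.084, 0, -1], [-0.032, 0.08, 0.074, 0, -1], [-0.022, 0.056, 0.061, 0, -1], [-0.013, 0.033, 0.045, 0, -1], [-0.005, 0.013, 0.026, 0, -1], [0.002, -0.006, 0.005, 0, -1], [0.002, -0.006, 0.005, 0, -1]] [ 0.024 -0.061 -0.032]
5.5 [[-0.007, 0.018, 0.022, 0, -1], [-0.015, 0.037, 0.043, 0, -1], [-0.023, 0.059, 0.06, 0, -1], [-0.033, 0.083, 0.075, 0, -1], [-0.043, 0.109, 0.087, 0, -1], [-0.043, 0.109, 0.087, 0, -1], [-0.033, 0.083, 0.076, 0, -1], [-0.023, 0.058, 0.063, 0, -1], [-0.014, 0.035, 0.046, 0, -1], [-0.005, 0.013, 0.027, 0, -1], [0.003, -0.006, 0.005, 0, -1], [0.003, -0.006, 0.005, 0, -1]] [ 0.027 -0.067 -0.027]
```

{"op": "apply_moves", "data": {"plan": [[-0.004, 0.008, 0.012, 0, -1], [-0.011, 0.027, 0.031, 0, -1], [-0.019, 0.047, 0.047, 0, -1], [-0.028, 0.07, 0.061, 0, -1], [-0.038, 0.093, 0.072, 0, -1], [-0.038, 0.093, 0.072, 0, -1]], "grip_force": 20}}

```text
clock: 5.85
tcp_pos: [0.5048, -0.247, 0.19]
tool_rot: [0.561, 0.828, 0.0, -0.0]
ft_force: [1.6, -1.0, -11.3]
grip_width: 0.018
grasp_force: 20.0
```

```bash
cat >> hyp.py <<'E'
def check(f):
    s=ctrl.state();t=s["tcp_pos"];print(s["clock"],t.round(4),"F",s["ft_force"].round(1),s["grip_width"].round(4))
    snap("wrist",f"pics/{f}.png");print(standw(f"pics/{f}.png"));print(prof(f))
    # two unknown: angle and length from pivot, edges to be read from profile
def solve(f,t,obs,cap=.0075):
    r=least_squares(lambda q:np.array(rows2(f,t,P+(.064+q[1])*A(q[0]),q[0],cap))-obs,[.6,0],x_scale=[.3,.01]);return np.degrees(r.x[0]).round(1),(r.x[1]*1e3).round(1),r.fun.round(1)
def rows2(f,tcp,T,t,cap):
    I,c=load(f"pics/{f}.png");tcp=np.array(tcp);base=tcp-UH*(tcp@UH)-[0,0,tcp[2]];n=np.array([-np.cos(t),np.sin(t)])
    return [proj(c,base+UH*x[0]+np.array([0,0,x[1]]))[0][1] for x in[T+.013*n-cap*A(t),T+.013*n,T-.013*n]]
E
python3 - <<'E'
from hyp import *
check("w5")
print(solve("w3",[.5064,-.2508,.1868],(252.5,265,289.5)),solve("w4",[.514,-.2702,.1733],(252,266.5,283)))
E
```

```text
Traceback (most recent call last):
  File "hyp.py", line 10, in check
    s=ctrl.state();t=s["tcp_pos"];print(s["clock"],t.round(4),"F",s["ft_force"].round(1),s["grip_width"].round(4))
                                                                                         ^^^^^^^^^^^^^^^^^^^^^
AttributeError: 'float' object has no attribute 'round'
```

```bash
sed -i 's/s\["grip_width"\].round(4)/round(s["grip_width"],4)/' hyp.py
python3 - <<'E'
from hyp import *
check("w5")
print(solve("w3",[.5064,-.2508,.1868],(252.5,265,289.5)),solve("w4",[.514,-.2702,.1733],(252,266.5,283)))
E
```

```text
5.85 [ 0.5048 -0.247   0.19  ] F [  1.6  -1.  -11.3] 0.018
right edge h 0.4480 x 0.3122..0.4437
[104, 104, 105, 105, 105, 104, 104, 105, 110, 112, 114, 114, 115, 115, 116, 116, 117, 119, 121, 124, 123, 116, 112, 111, 112, 112, 112, 111, 112, 111, 112, 111, 111, 110, 111, 111, 111, 110, 110, 110, 109, 111, 116, 123, 127, 129, 128, 128, 128, 128, 125, 118]
(np.float64(30.1), np.float64(-4.2), array([-0.1,  0.1,  0. ])) (np.float64(42.4), np.float64(0.9), array([-0.4,  0.4, -0. ]))
```

{"op": "apply_moves", "data": {"plan": [[0.004, -0.01, -0.006, 0, -1], [0.008, -0.02, -0.013, 0, -1], [0.012, -0.03, -0.02, 0, -1], [0.017, -0.041, -0.029, 0, -1], [0.021, -0.052, -0.038, 0, -1], [0.021, -0.052, -0.038, 0, -1], [0.021, -0.052, -0.038, 0, -1]], "grip_force": 10}}

```text
clock: 6.6
tcp_pos: [0.5109, -0.2625, 0.1811]
tool_rot: [0.561, 0.828, -0.001, 0.001]
ft_force: [0.1, -5.4, -3.2]
grip_width: 0.0181
grasp_force: 10.0
```

```bash
python3 - <<'E'
from hyp import *
check("w6")
snap("scene","pics/s6.png");print(stand("pics/s6.png"))
E
```

```text
6.6 [ 0.5109 -0.2625  0.1811] F [ 0.1 -5.4 -3.2] 0.0181
right edge h 0.4452 x 0.3153..0.4426
[105, 104, 104, 105, 104, 105, 105, 104, 105, 110, 112, 113, 114, 114, 115, 116, 116, 117, 118, 121, 123, 122, 116, 112, 111, 111, 111, 111, 110, 111, 112, 110, 111, 110, 110, 109, 110, 109, 110, 109, 110, 109, 108, 101, 86, 69, 59, 55, 53, 53, 51, 52]
[[257, 243], [303, 254], [293, 292], [244, 281]]
```

{"op": "apply_moves", "data": {"plan": [[0, 0, 0, 0, -1], [-0.004, 0.01, 0.007, 0, -1], [-0.009, 0.022, 0.014, 0, -1], [-0.013, 0.033, 0.021, 0, -1], [-0.017, 0.044, 0.026, 0, -1], [-0.017, 0.044, 0.026, 0, -1]], "grip_force": 5}}

```text
clock: 7.3
tcp_pos: [0.5064, -0.2506, 0.188]
tool_rot: [0.561, 0.828, -0.001, 0.001]
ft_force: [0.1, -6.0, 0.7]
grip_width: 0.018
grasp_force: 5.0
```

```bash
python3 - <<'E'
from hyp import *
check("w7")
print(solve("w6",[.5109,-.2625,.1811],(252.5,265.8,287.5)))
E
```

```text
7.3 [ 0.5064 -0.2506  0.188 ] F [ 0.1 -6.   0.7] 0.018
right edge h 0.4451 x 0.3155..0.4424
[108, 108, 108, 108, 108, 109, 108, 108, 108, 108, 108, 105, 104, 106, 109, 109, 111, 111, 112, 113, 113, 114, 120, 128, 130, 124, 118, 116, 116, 116, 116, 116, 115, 116, 115, 116, 116, 116, 116, 115, 115, 115, 115, 115, 115, 115, 114, 115, 115, 114, 115, 116]
(np.float64(35.4), np.float64(1.4), array([-0.4,  0.4,  0. ]))
```

```bash
python3 - <<'E'
from tab import *
cur=np.array([-.017,.044,.027]);k=[.2,.4,.6,.8,1,1]
t,c=tabs(cur,[(20+30*x,.5+1.5*x) for x in k],L=54);print(t,c)
e=2
for i in range(2):
    t,c=tabs(c,cyc2(e,1.3,19,50),L=54);print(e,t,c);e+=2.6
E
```

```text
[[0.007, -0.018, -0.007, 0, -1], [0.014, -0.037, -0.017, 0, -1], [0.022, -0.056, -0.029, 0, -1], [0.028, -0.073, -0.044, 0, -1], [0.035, -0.088, -0.06, 0, -1], [0.035, -0.088, -0.06, 0, -1]] [ 0.018 -0.044 -0.033]
2 [[-0.006, 0.014, 0.018, 0, -1], [-0.013, 0.031, 0.035, 0, -1], [-0.02, 0.049, 0.05, 0, -1], [-0.028, 0.069, 0.063, 0, -1], [-0.036, 0.09, 0.073, 0, -1], [-0.036, 0.09, 0.073, 0, -1], [-0.028, 0.068, 0.064, 0, -1], [-0.019, 0.047, 0.053, 0, -1], [-0.011, 0.027, 0.04, 0, -1], [-0.004, 0.009, 0.024, 0, -1], [0.003, -0.008, 0.007, 0, -1], [0.003, -0.008, 0.007, 0, -1]] [ 0.021 -0.052 -0.026]
4.6 [[-0.007, 0.016, 0.019, 0, -1], [-0.013, 0.033, 0.036, 0, -1], [-0.021, 0.052, 0.052, 0, -1], [-0.029, 0.073, 0.065, 0, -1], [-0.038, 0.095, 0.076, 0, -1], [-0.038, 0.095, 0.076, 0, -1], [-0.029, 0.072, 0.067, 0, -1], [-0.02, 0.05, 0.055, 0, -1], [-0.012, 0.03, 0.041, 0, -1], [-0.004, 0.01, 0.025, 0, -1], [0.003, -0.007, 0.006, 0, -1], [0.003, -0.007, 0.006, 0, -1]] [ 0.024 -0.059 -0.02 ]
```

{"op": "apply_moves", "data": {"plan": [[0.007, -0.018, -0.007, 0, -1], [0.014, -0.037, -0.017, 0, -1], [0.022, -0.056, -0.029, 0, -1], [0.028, -0.073, -0.044, 0, -1], [0.035, -0.088, -0.06, 0, -1], [0.035, -0.088, -0.06, 0, -1]], "grip_force": 7}}

```text
clock: 7.95
tcp_pos: [0.5145, -0.2719, 0.1726]
tool_rot: [0.561, 0.828, 0.0, -0.001]
ft_force: [-2.3, -2.3, 3.6]
grip_width: 0.018
grasp_force: 7.0
```

```bash
python3 - <<'E'
from hyp import *
check("w8")
E
```

```text
7.95 [ 0.5145 -0.2719  0.1726] F [-2.3 -2.3  3.6] 0.018
right edge h 0.4449 x 0.3154..0.4424
[114, 114, 115, 114, 114, 115, 114, 114, 115, 115, 115, 111, 108, 113, 115, 115, 116, 117, 118, 118, 118, 119, 120, 120, 120, 122, 120, 113, 107, 105, 105, 105, 105, 105, 104, 105, 104, 104, 104, 104, 103, 95, 77, 61, 54, 53, 53, 51, 51, 53, 58, 67]
```

{"op": "apply_moves", "data": {"plan": [[-0.006, 0.014, 0.018, 0, -1], [-0.013, 0.031, 0.035, 0, -1], [-0.02, 0.049, 0.05, 0, -1], [-0.028, 0.069, 0.063, 0, -1], [-0.036, 0.09, 0.073, 0, -1], [-0.036, 0.09, 0.073, 0, -1]], "grip_force": 7}}

```text
clock: 8.6
tcp_pos: [0.5054, -0.2486, 0.1907]
tool_rot: [0.561, 0.828, 0.0, -0.0]
ft_force: [-4.2, -1.3, -0.4]
grip_width: 0.018
grasp_force: 7.0
```

```bash
python3 - <<'E'
from hyp import *
check("w9")
E
```

```text
8.6 [ 0.5054 -0.2486  0.1907] F [-4.2 -1.3 -0.4] 0.018
right edge h 0.4454 x 0.3153..0.4424
[105, 105, 105, 105, 105, 105, 105, 105, 105, 105, 105, 105, 104, 103, 102, 105, 107, 108, 109, 109, 111, 111, 113, 118, 127, 132, 127, 120, 118, 118, 119, 118, 118, 118, 118, 118, 118, 118, 118, 117, 118, 117, 117, 117, 117, 117, 117, 118, 118, 117, 117, 117]
```

```bash
cat >> hyp.py <<'E'
def prof2(f,a=240,b=312):
    I,_=load(f"pics/{f}.png");g=I[:,254:264].mean((1,2)).astype(int);return [(r,int(g[r])) for r in range(a,b)]
E
python3 - <<'E'
from hyp import *
print(prof2("w9",290,312),prof2("w7",290,306))
print(solve("w8",[.5145,-.2719,.1726],(255.8,271,285.5)))
for end in(297,300,303):print(solve("w9",[.5054,-.2486,.1907],(258.5,269.3,end)))
E
```

```text
[(290, 117), (291, 118), (292, 118), (293, 117), (294, 117), (295, 117), (296, 117), (297, 116), (298, 117), (299, 116), (300, 107), (301, 84), (302, 61), (303, 53), (304, 60), (305, 71), (306, 86), (307, 102), (308, 112), (309, 118), (310, 121), (311, 121)] [(290, 114), (291, 115), (292, 115), (293, 114), (294, 115), (295, 116), (296, 104), (297, 76), (298, 55), (299, 51), (300, 51), (301, 51), (302, 53), (303, 58), (304, 68), (305, 83)]
(np.float64(43.9), np.float64(3.1), array([-0.2,  0.2, -0. ]))
(np.float64(26.6), np.float64(1.7), array([-0.9,  0.8,  0. ]))
(np.float64(23.5), np.float64(5.0), array([-0.8,  0.7,  0. ]))
(np.float64(20.5), np.float64(8.6), array([-0.7,  0.6,  0. ]))
```

```bash
python3 - <<'E'
from tab import *
c=np.array([-.018,.046,.040]);k=[.2,.4,.6,.8,1,1];e=3.3;l=19;r=52.5
for i in range(4):
    rr=r+.5*min(i,1);ll=17.5
    t,c=tabs(c,[(l+(rr-l)*x,e+1.2*x) for x in k]+[(rr+(ll-rr)*x,e+1.2+1.2*x) for x in k],L=55);print(e,[x[:3] for x in t],c);e+=2.4;l=ll
E
```

```text
3.3 [[0.009, -0.023, -0.009], [0.018, -0.046, -0.022], [0.026, -0.067, -0.037], [0.034, -0.087, -0.055], [0.041, -0.104, -0.075], [0.041, -0.104, -0.075], [0.034, -0.087, -0.053], [0.027, -0.068, -0.032], [0.018, -0.046, -0.015], [0.008, -0.022, -0.0], [-0.002, 0.003, 0.011], [-0.002, 0.003, 0.011]] [-0.02   0.049  0.051]
5.699999999999999 [[0.011, -0.026, -0.01], [0.021, -0.051, -0.023], [0.03, -0.075, -0.04], [0.039, -0.096, -0.06], [0.046, -0.115, -0.082], [0.046, -0.115, -0.082], [0.039, -0.098, -0.058], [0.031, -0.077, -0.037], [0.022, -0.054, -0.018], [0.012, -0.029, -0.003], [0.001, -0.002, 0.01], [0.001, -0.002, 0.01]] [-0.019  0.047  0.061]
8.1 [[0.011, -0.028, -0.011], [0.022, -0.054, -0.025], [0.031, -0.078, -0.042], [0.04, -0.101, -0.063], [0.048, -0.121, -0.086], [0.048, -0.121, -0.086], [0.041, -0.102, -0.062], [0.032, -0.081, -0.039], [0.023, -0.057, -0.02], [0.013, -0.031, -0.004], [0.001, -0.003, 0.009], [0.001, -0.003, 0.009]] [-0.018  0.044  0.07 ]
10.5 [[0.012, -0.028, -0.011], [0.023, -0.056, -0.026], [0.033, -0.081, -0.044], [0.042, -0.104, -0.065], [0.05, -0.125, -0.09], [0.05, -0.125, -0.09], [0.042, -0.105, -0.064], [0.034, -0.083, -0.041], [0.024, -0.058, -0.021], [0.013, -0.031, -0.004], [0.002, -0.003, 0.009], [0.002, -0.003, 0.009]] [-0.016  0.041  0.079]
```

{"op": "apply_moves", "data": {"plan": [[0.009, -0.023, -0.009, 0, -1], [0.018, -0.046, -0.022, 0, -1], [0.026, -0.067, -0.037, 0, -1], [0.034, -0.087, -0.055, 0, -1], [0.041, -0.104, -0.075, 0, -1], [0.041, -0.104, -0.075, 0, -1], [0.034, -0.087, -0.053, 0, -1], [0.027, -0.068, -0.032, 0, -1], [0.018, -0.046, -0.015, 0, -1], [0.008, -0.022, 0, 0, -1], [-0.002, 0.003, 0.011, 0, -1], [-0.002, 0.003, 0.011, 0, -1]]}}

```text
clock: 9.85
tcp_pos: [0.5054, -0.2478, 0.1937]
tool_rot: [0.561, 0.828, 0.0, 0.0]
ft_force: [-4.3, -1.9, 1.3]
grip_width: 0.0183
grasp_force: 7.0
```

```bash
python3 - <<'E'
from hyp import *
check("w10")
E
```

```text
9.85 [ 0.5054 -0.2478  0.1937] F [-4.3 -1.9  1.3] 0.0183
right edge h 0.4458 x 0.3158..0.4424
[104, 104, 105, 105, 105, 105, 105, 105, 105, 104, 105, 105, 105, 105, 105, 102, 101, 103, 105, 106, 107, 107, 109, 110, 111, 118, 127, 129, 126, 121, 120, 120, 120, 120, 120, 119, 119, 120, 119, 119, 119, 119, 120, 119, 120, 119, 120, 119, 118, 119, 119, 118]
```

{"op": "apply_moves", "data": {"plan": [[0.011, -0.026, -0.01, 0, -1], [0.021, -0.051, -0.023, 0, -1], [0.03, -0.075, -0.04, 0, -1], [0.039, -0.096, -0.06, 0, -1], [0.046, -0.115, -0.082, 0, -1], [0.046, -0.115, -0.082, 0, -1]]}}

```text
clock: 10.5
tcp_pos: [0.5179, -0.2803, 0.1719]
tool_rot: [0.561, 0.828, -0.001, 0.001]
ft_force: [-3.3, -4.3, 1.8]
grip_width: 0.0184
grasp_force: 7.0
```

```bash
python3 - <<'E'
from hyp import *
check("w11");print(prof2("w10",290,310))
E
```

```text
10.5 [ 0.5179 -0.2803  0.1719] F [-3.3 -4.3  1.8] 0.0184
right edge h 0.4446 x 0.3160..0.4424
[112, 111, 112, 112, 112, 111, 112, 112, 111, 111, 112, 110, 110, 111, 110, 110, 112, 110, 108, 109, 113, 117, 118, 118, 118, 119, 120, 120, 121, 121, 122, 122, 123, 122, 116, 107, 102, 101, 102, 101, 101, 101, 98, 94, 87, 94, 105, 113, 117, 118, 119, 119]
[(290, 120), (291, 119), (292, 118), (293, 119), (294, 119), (295, 118), (296, 119), (297, 118), (298, 118), (299, 118), (300, 119), (301, 119), (302, 118), (303, 117), (304, 113), (305, 106), (306, 106), (307, 113), (308, 118), (309, 120)]
```

```bash
python3 - <<'E'
from hyp import *
print(solve("w11",[.5179,-.2803,.1719],(263,278.3,287.5)))
print(solve("w10",[.5054,-.2478,.1937],(259.8,270,304.5)))
E
```

```text
(np.float64(49.1), np.float64(11.6), array([-0.5,  0.6, -0. ]))
(np.float64(19.5), np.float64(11.5), array([-0.9,  0.8,  0. ]))
```

{"op": "apply_moves", "data": {"plan": [[-0.007, 0.017, 0.024, 0, -1], [-0.015, 0.038, 0.045, 0, -1], [-0.024, 0.061, 0.064, 0, -1], [-0.034, 0.086, 0.079, 0, -1], [-0.045, 0.113, 0.092, 0, -1], [-0.045, 0.113, 0.092, 0, -1], [-0.034, 0.085, 0.081, 0, -1], [-0.023, 0.059, 0.067, 0, -1], [-0.014, 0.035, 0.05, 0, -1], [-0.005, 0.012, 0.029, 0, -1], [0.003, -0.008, 0.006, 0, -1], [0.003, -0.008, 0.006, 0, -1]]}}

```text
clock: 11.75
tcp_pos: [0.5187, -0.2822, 0.1732]
tool_rot: [0.561, 0.828, -0.001, 0.001]
ft_force: [-3.5, -3.7, 3.4]
grip_width: 0.018
grasp_force: 7.0
```

```bash
python3 - <<'E'
from hyp import *
check("w12");print(prof2("w12",280,305))
E
```

```text
11.75 [ 0.5187 -0.2822  0.1732] F [-3.5 -3.7  3.4] 0.018
right edge h 0.4451 x 0.3161..0.4425
[111, 110, 111, 111, 111, 110, 111, 112, 111, 110, 111, 111, 111, 111, 111, 110, 111, 110, 110, 110, 109, 107, 108, 113, 116, 118, 118, 119, 119, 120, 121, 121, 121, 122, 123, 123, 122, 117, 109, 103, 102, 102, 102, 102, 100, 102, 107, 117, 119, 119, 119, 120]
[(280, 122), (281, 117), (282, 109), (283, 103), (284, 102), (285, 102), (286, 102), (287, 102), (288, 100), (289, 102), (290, 107), (291, 117), (292, 119), (293, 119), (294, 119), (295, 120), (296, 122), (297, 122), (298, 122), (299, 122), (300, 122), (301, 123), (302, 122), (303, 123), (304, 123)]
```

```bash
python3 - <<'E'
from hyp import *
print(solve("w12",[.5187,-.2822,.1732],(266.3,281.5,290.3)))
I,c=load("pics/w12.png");I0,c0=load("pics/w11.png")
# jaw gap view: crop wedge/slot
o=np.hstack([cv2.resize(x[120:300,190:330],(400,514),interpolation=cv2.INTER_CUBIC) for x in(cv2.imread("pics/w4.png"),I)]);cv2.imwrite("pics/e.png",o)
E
```

```text
(np.float64(49.3), np.float64(15.5), array([-0.7,  0.7, -0.1]))
```

View pics/e.png

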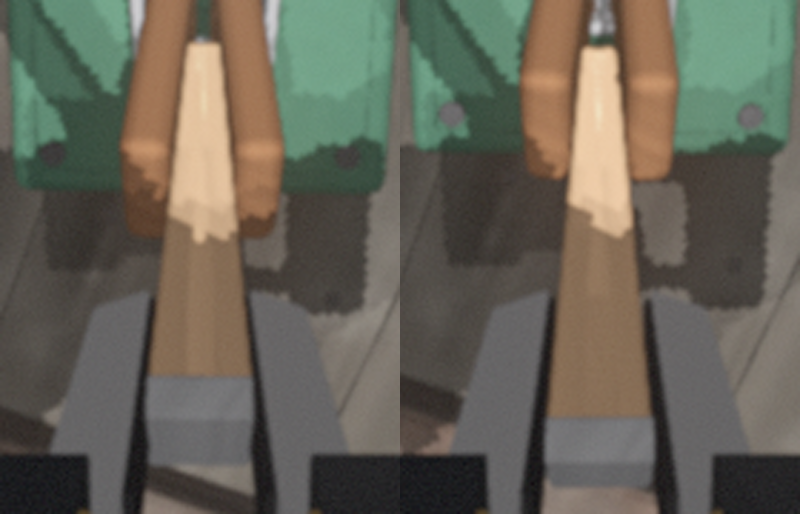

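{"op": "apply_moves", "data": {"plan": [[-0.007, 0.019, 0.024, 0, -1], [-0.016, 0.04, 0.047, 0, -1], [-0.025, 0.064, 0.066, 0, -1], [-0.035, 0.09, 0.082, 0, -1], [-0.047, 0.118, 0.095, 0, -1], [-0.047, 0.118, 0.095, 0, -1], [-0.035, 0.09, 0.084, 0, -1], [-0.024, 0.062, 0.069, 0, -1], [-0.014, 0.037, 0.051, 0, -1], [-0.005, 0.014, 0.03, 0, -1], [0.003, -0.007, 0.005, 0, -1], [0.003, -0.007, 0.005, 0, -1]]}}

```text
clock: 13.0
tcp_pos: [0.5196, -0.2842, 0.1747]
tool_rot: [0.561, 0.828, -0.001, 0.002]
ft_force: [-1.3, -5.2, 4.1]
grip_width: 0.018
grasp_force: 7.0
```

```bash
python3 - <<'E'
from hyp import *
check("w13");print(prof2("w13",292,305))
E
```

```text
13.0 [ 0.5196 -0.2842  0.1747] F [-1.3 -5.2  4.1] 0.018
right edge h 0.4457 x 0.3159..0.4424
[114, 114, 113, 113, 114, 113, 113, 114, 115, 114, 114, 114, 113, 112, 113, 113, 113, 113, 113, 112, 112, 111, 110, 108, 107, 111, 115, 118, 118, 119, 119, 120, 121, 121, 122, 122, 123, 124, 123, 120, 112, 104, 102, 102, 102, 101, 101, 102, 109, 119, 123, 123]
[(292, 109), (293, 119), (294, 123), (295, 123), (296, 123), (297, 122), (298, 123), (299, 122), (300, 123), (301, 124), (302, 123), (303, 124), (304, 125)]
```

{"op": "apply_moves", "data": {"plan": [[-0.008, 0.02, 0.026, 0, -1], [-0.016, 0.042, 0.049, 0, -1], [-0.026, 0.067, 0.069, 0, -1], [-0.037, 0.094, 0.086, 0, -1], [-0.048, 0.122, 0.099, 0, -1], [-0.048, 0.122, 0.099, 0, -1], [-0.036, 0.093, 0.087, 0, -1], [-0.025, 0.064, 0.072, 0, -1], [-0.015, 0.039, 0.053, 0, -1], [-0.005, 0.015, 0.031, 0, -1], [0.003, -0.006, 0.006, 0, -1], [0.003, -0.006, 0.006, 0, -1]]}}

```text
clock: 14.25
tcp_pos: [0.5189, -0.2835, 0.1748]
tool_rot: [0.561, 0.828, -0.0, -0.001]
ft_force: [-0.9, 1.3, -0.6]
grip_width: 0.0178
grasp_force: 7.0
```

{"op": "apply_moves", "data": {"plan": [[-0.008, 0.02, 0.026, 0, -1], [-0.016, 0.042, 0.049, 0, -1], [-0.026, 0.067, 0.069, 0, -1], [-0.037, 0.094, 0.087, 0, -1], [-0.048, 0.122, 0.101, 0, -1], [-0.048, 0.122, 0.101, 0, -1]]}}

```text
clock: 14.85
tcp_pos: [0.5071, -0.2512, 0.2028]
tool_rot: [0.56, 0.828, 0.0, 0.001]
ft_force: [0.4, 0.3, -0.1]
grip_width: 0.0182
grasp_force: 7.0
```

```bash
python3 - <<'E'
from hyp import *
check("w14");print(prof2("w14",285,312))
print(solve("w13",[.5196,-.2842,.1747],(268.5,283.7,292.3)))
E
```

```text
14.85 [ 0.5071 -0.2512  0.2028] F [ 0.4  0.3 -0.1] 0.0182
right edge h 0.4458 x 0.3158..0.4425
[101, 100, 100, 101, 100, 101, 101, 101, 100, 101, 100, 101, 100, 100, 101, 101, 100, 100, 100, 100, 101, 100, 99, 101, 105, 108, 109, 109, 110, 111, 112, 112, 113, 117, 125, 131, 128, 121, 119, 117, 119, 117, 118, 118, 118, 118, 118, 117, 118, 118, 117, 117]
[(285, 117), (286, 118), (287, 118), (288, 118), (289, 118), (290, 118), (291, 117), (292, 118), (293, 118), (294, 117), (295, 117), (296, 117), (297, 117), (298, 117), (299, 117), (300, 117), (301, 117), (302, 116), (303, 117), (304, 117), (305, 117), (306, 116), (307, 116), (308, 116), (309, 117), (310, 121), (311, 123)]
(np.float64(49.3), np.float64(19.2), array([-0.7,  0.8, -0.1]))
```

{"op": "apply_moves", "data": {"plan": [[0, 0, 0, 0, -1], [0, 0, 0, 0, -1], [0.005, -0.013, 0.03, 0, -1], [0.01, -0.026, 0.06, 0, -1], [0.015, -0.039, 0.09, 0, -1], [0.02, -0.052, 0.12, 0, -1], [0.025, -0.063, 0.15, 0, -1]], "grip_force": 40}}

```text
clock: 15.6
tcp_pos: [0.5137, -0.2687, 0.2401]
tool_rot: [0.561, 0.828, -0.0, 0.0]
ft_force: [0.2, -1.1, -0.4]
grip_width: 0.0168
grasp_force: 40.0
```

{"op": "apply_moves", "data": {"plan": [[0, 0, 0.08, 0, -1], [0, 0, 0.2, 0, -1], [0, 0, 0.35, 0, -1], [0, 0, 0.5, 0, -1], [0, 0, 0.5, 0, -1], [0, 0, 0.5, 0, -1]]}}

```text
clock: 16.2
tcp_pos: [0.5137, -0.2684, 0.3652]
tool_rot: [0.561, 0.828, -0.0, 0.001]
ft_force: [-1.0, 0.0, -0.7]
grip_width: 0.0169
grasp_force: 40.0
```

```bash
python3 - <<'E'
from hyp import *
check("w15");b,_=snap("scene","pics/s15.png");a=cv2.imread("pics/w15.png");sd,_=snap("side","pics/d15.png")
print(stand("pics/s15.png"))
o=np.hstack([cv2.resize(a[100:320,170:350],(290,354)),cv2.resize(b[140:300,200:330,::-1],(290,357))[:354],cv2.resize(sd[60:230,230:330,::-1],(208,354))]);cv2.imwrite("pics/f.png",o)
E
```

```text
16.2 [ 0.5137 -0.2684  0.3652] F [-1.   0.  -0.7] 0.0169
right edge h 0.4465 x 0.3159..0.4427
[107, 108, 107, 106, 107, 107, 106, 107, 108, 107, 107, 107, 107, 107, 107, 107, 107, 107, 107, 107, 107, 106, 105, 104, 105, 107, 107, 109, 109, 110, 111, 111, 112, 116, 123, 129, 127, 121, 117, 117, 117, 117, 116, 117, 116, 117, 117, 117, 116, 117, 116, 116]
[[257, 243], [303, 253], [294, 292], [243, 279]]
```

View pics/f.png

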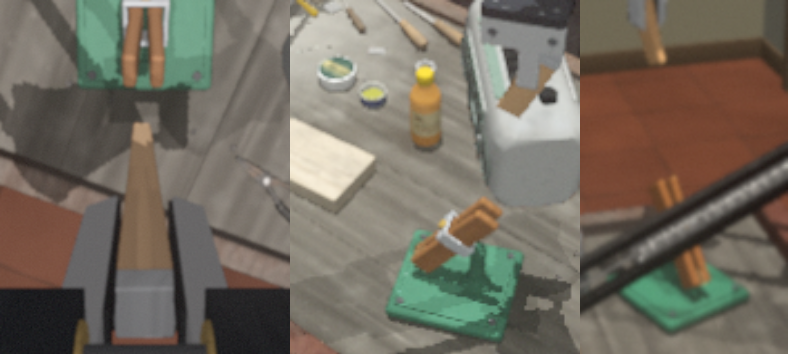

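```bash
python3 - <<'E'
from hyp import *
p=prof2("w15",165,190);print(p);print(prof2("w15",262,284),prof2("w15",305,320))
E
```

```text
[(165, 97), (166, 96), (167, 95), (168, 91), (169, 90), (170, 89), (171, 89), (172, 90), (173, 93), (174, 94), (175, 102), (176, 125), (177, 143), (178, 147), (179, 146), (180, 147), (181, 148), (182, 149), (183, 149), (184, 149), (185, 149), (186, 148), (187, 141), (188, 131), (189, 120)]
[(262, 107), (263, 107), (264, 107), (265, 106), (266, 105), (267, 104), (268, 105), (269, 107), (270, 107), (271, 109), (272, 109), (273, 110), (274, 111), (275, 111), (276, 112), (277, 116), (278, 123), (279, 129), (280, 127), (281, 121), (282, 117), (283, 117)] [(305, 115), (306, 115), (307, 115), (308, 116), (309, 111), (310, 96), (311, 85), (312, 84), (313, 75), (314, 57), (315, 48), (316, 50), (317, 52), (318, 54), (319, 55)]
```

```bash
cat >> hyp.py <<'E'
def full(f,tcp,obs,cap=.0075):
    I,c=load(f"pics/{f}.png");tcp=np.array(tcp);b=tcp
    def pts(q):
        a=A(q[2]);n=np.array([-np.cos(q[2]),np.sin(q[2])]);T=q[:2];return [T-.084*a+.013*n,T+.013*n-cap*a,T+.013*n,T-.013*n]
    r=least_squares(lambda q:[proj(c,b+UH*x[0]+np.array([0,0,x[1]]))[0][1]-o for x,o in zip(pts(q),obs)],[.01,.01,.4],x_scale=[.01,.01,.3])
    q=r.x;a=A(q[2]);n=np.array([-np.cos(q[2]),np.sin(q[2])]);print("top rel",q[:2].round(4),"deg",np.degrees(q[2]).round(1),"fun",r.fun.round(1),"low corner rel",(q[:2]-.084*a-.013*n).round(4),"tip mid",(q[:2]-.084*a).round(4))
E
python3 - <<'E'
from hyp import *
for cap in(.0065,.0075,.0085):full("w15",[.5137,-.2684,.3652],(176,267.5,279.5,310),cap)
E
```

```text
top rel [0.0158 0.0148] deg 22.0 fun [-0.1  0.5 -0.5  0. ] low corner rel [-0.0037 -0.0679] tip mid [-0.0157 -0.0631]
top rel [0.0169 0.0134] deg 22.7 fun [ 0.  -0.4  0.3 -0. ] low corner rel [-0.0035 -0.0691] tip mid [-0.0155 -0.0641]
top rel [0.0181 0.0119] deg 23.4 fun [ 0.2 -1.2  1.1 -0.1] low corner rel [-0.0033 -0.0703] tip mid [-0.0152 -0.0652]
```

{"op": "apply_moves", "data": {"plan": [[0.01, 0.1, 0, -0.05, -1], [0.02, 0.25, 0, -0.1, -1], [0.03, 0.43, -0.05, -0.15, -1], [0.04, 0.62, -0.12, -0.15, -1], [0.05, 0.8, -0.2, -0.15, -1], [0.056, 0.95, -0.3, -0.15, -1], [0.056, 1, -0.4, -0.15, -1], [0.056, 1, -0.4, -0.15, -1]]}}

```text
clock: 17.15
tcp_pos: [0.5242, -0.0157, 0.2598]
tool_rot: [0.653, 0.757, -0.002, -0.004]
ft_force: [0.0, -0.6, -1.5]
grip_width: 0.0168
grasp_force: 40.0
```

{"op": "apply_moves", "data": {"plan": [[0, 0.12, -0.1, 0, -1], [0, 0.25, -0.2, 0, -1], [0, 0.38, -0.32, 0, -1], [0, 0.448, -0.44, 0, -1], [0, 0.448, -0.52, 0, -1], [0, 0.448, -0.56, 0, -1], [0, 0.448, -0.56, 0, -1]]}}

```text
clock: 17.85
tcp_pos: [0.5272, 0.0928, 0.1234]
tool_rot: [0.655, 0.756, -0.001, -0.001]
ft_force: [0.8, 0.2, -0.9]
grip_width: 0.0169
grasp_force: 40.0
```

```bash
python3 - <<'E'
from hyp import *
s=ctrl.state();print(s["tcp_pos"],s["tool_rot"].round(3),s["ft_force"].round(1))
im,c=snap("wrist","pics/w16.png");b,_=snap("scene","pics/s16.png");d,_=snap("side","pics/d16.png")
h=cv2.cvtColor(cv2.imread("pics/w16.png"),cv2.COLOR_BGR2HSV);m=cv2.inRange(h,(10,25,175),(30,110,255));k=big(m);q=cv2.approxPolyDP(cv2.convexHull(k),4,True)[:,0]
for p in q:print(p,plane(c,p.astype(float),.026).round(3))
E
```

```text
[0.52722576 0.09284594 0.12337063] [ 0.655  0.756 -0.001 -0.001] [ 0.8  0.2 -0.9]
[209 156] [0.483 0.122 0.026]
[212 151] [0.485 0.126 0.026]
[323 157] [0.572 0.134 0.026]
[325 176] [0.577 0.119 0.026]
[311 189] [0.568 0.107 0.026]
[257 193] [0.525 0.097 0.026]
[212 175] [0.487 0.107 0.026]
```

{"op": "apply_moves", "data": {"plan": [[0, 0, -0.04, 0, -1], [0, 0, -0.07, 0, -1], [0, 0, -0.09, 0, -1], [0, 0, -0.1, 0, -1], [0, 0, -0.1, 0, -1]], "grip_force": 8}}

```text
clock: 18.5
tcp_pos: [0.5272, 0.0939, 0.0987]
tool_rot: [0.654, 0.756, -0.0, -0.0]
ft_force: [-0.1, -0.5, -0.7]
grip_width: 0.018
grasp_force: 8.0
```

{"op": "apply_moves", "data": {"plan": [[0, 0, -0.008, 0, -1], [0, 0, -0.012, 0, -1]]}}

```text
clock: 18.7
tcp_pos: [0.5277, 0.094, 0.0963]
tool_rot: [0.654, 0.756, 0.0, 0.0]
ft_force: [0.1, 0.2, -0.9]
grip_width: 0.0178
grasp_force: 8.0
```

{"op": "apply_moves", "data": {"plan": [[0, 0, -0.006, 0, -1], [0, 0, -0.01, 0, -1]]}}

```text
clock: 18.9
tcp_pos: [0.5276, 0.0939, 0.0937]
tool_rot: [0.654, 0.756, 0.0, 0.0]
ft_force: [0.0, -0.1, 1.1]
grip_width: 0.018
grasp_force: 8.0
```

{"op": "apply_moves", "data": {"plan": [[0.002, -0.016, -0.007, 0, -1], [0.005, -0.034, -0.01, 0, -1], [0.007, -0.052, -0.014, 0, -1], [0.01, -0.07, -0.02, 0, -1], [0.012, -0.088, -0.027, 0, -1], [0.015, -0.106, -0.034, 0, -1], [0.015, -0.106, -0.034, 0, -1]], "grip_force": 5}}

```text
clock: 19.6
tcp_pos: [0.5311, 0.0668, 0.0848]
tool_rot: [0.655, 0.756, -0.0, -0.0]
ft_force: [0.2, -0.6, 1.0]
grip_width: 0.018
grasp_force: 5.0
```

```bash
python3 - <<'E'
from hyp import *
s=ctrl.state();print(s["tcp_pos"],s["ft_force"].round(1))
snap("wrist","pics/w17.png");I,c=load("pics/w17.png");print([(r,I[r,254:264].mean(0).astype(int).tolist()) for r in range(130,325,5)])
h=cv2.cvtColor(cv2.imread("pics/w17.png"),cv2.COLOR_BGR2HSV);m=cv2.inRange(h,(10,25,175),(30,110,255));k=big(m);q=cv2.approxPolyDP(cv2.convexHull(k),4,True)[:,0]
for p in q:print(p,plane(c,p.astype(float),.026).round(3))
E
```

```text
[0.53106447 0.0667583  0.08477604] [ 0.2 -0.6  1. ]
[(130, [158, 175, 188]), (135, [166, 182, 194]), (140, [167, 183, 195]), (145, [160, 175, 187]), (150, [151, 186, 210]), (155, [163, 197, 219]), (160, [160, 194, 219]), (165, [155, 189, 218]), (170, [152, 187, 216]), (175, [149, 184, 216]), (180, [145, 179, 211]), (185, [134, 166, 198]), (190, [132, 165, 197]), (195, [132, 165, 197]), (200, [133, 166, 198]), (205, [80, 102, 127]), (210, [80, 103, 126]), (215, [79, 103, 126]), (220, [80, 103, 127]), (225, [80, 102, 127]), (230, [76, 97, 121]), (235, [76, 97, 120]), (240, [75, 96, 120]), (245, [77, 98, 122]), (250, [77, 98, 123]), (255, [76, 98, 122]), (260, [78, 99, 123]), (265, [77, 98, 123]), (270, [102, 101, 101]), (275, [107, 105, 106]), (280, [109, 107, 107]), (285, [97, 95, 96]), (290, [95, 94, 94]), (295, [95, 93, 94]), (300, [108, 120, 131]), (305, [100, 112, 121]), (310, [104, 116, 127]), (315, [42, 41, 41]), (320, [50, 48, 50])]
[199 126] [0.484 0.122 0.026]
[208 120] [0.489 0.126 0.026]
[339 128] [0.574 0.133 0.026]
[331 195] [0.578 0.088 0.026]
[265 204] [0.534 0.075 0.026]
[198 182] [0.487 0.084 0.026]
```

{"op": "apply_moves", "data": {"plan": [[0.003, -0.017, -0.009, 0, -1], [0.005, -0.033, -0.019, 0, -1], [0.007, -0.048, -0.031, 0, -1], [0.009, -0.063, -0.043, 0, -1], [0.011, -0.077, -0.056, 0, -1], [0.013, -0.09, -0.07, 0, -1], [0.016, -0.109, -0.096, 0, -1], [0.018, -0.124, -0.117, 0, -1], [0.019, -0.132, -0.13, 0, -1], [0.019, -0.132, -0.13, 0, -1]]}}

```text
clock: 20.65
tcp_pos: [0.5356, 0.0342, 0.052]
tool_rot: [0.655, 0.756, -0.0, -0.001]
ft_force: [-0.5, 0.1, -0.6]
grip_width: 0.0181
grasp_force: 5.0
```

```bash
python3 - <<'E'
from hyp import *
s=ctrl.state();print(s["tcp_pos"],s["ft_force"].round(1),s["grip_width"])
snap("wrist","pics/w18.png");I,c=load("pics/w18.png");print([(r,I[r,254:264].mean(0).astype(int).tolist()) for r in range(110,320,5)])
full("w18",s["tcp_pos"],(130,267,284,290)) if 0 else None
E
```

```text
[0.5355822  0.03416065 0.05198757] [-0.5  0.1 -0.6] 0.018050123668942143
[(110, [169, 186, 198]), (115, [149, 184, 210]), (120, [153, 189, 213]), (125, [144, 178, 210]), (130, [145, 179, 211]), (135, [144, 178, 210]), (140, [144, 178, 210]), (145, [144, 178, 210]), (150, [144, 178, 210]), (155, [144, 178, 210]), (160, [157, 193, 215]), (165, [160, 196, 216]), (170, [160, 197, 216]), (175, [158, 194, 215]), (180, [158, 194, 215]), (185, [159, 195, 216]), (190, [159, 195, 216]), (195, [155, 191, 213]), (200, [140, 174, 207]), (205, [140, 173, 206]), (210, [124, 156, 187]), (215, [91, 116, 144]), (220, [78, 101, 125]), (225, [78, 100, 125]), (230, [74, 95, 118]), (235, [73, 94, 118]), (240, [73, 94, 117]), (245, [72, 94, 117]), (250, [72, 93, 116]), (255, [71, 92, 115]), (260, [72, 92, 116]), (265, [71, 91, 115]), (270, [71, 92, 115]), (275, [102, 100, 100]), (280, [105, 104, 104]), (285, [104, 103, 103]), (290, [66, 73, 79]), (295, [70, 79, 87]), (300, [70, 79, 87]), (305, [50, 54, 58]), (310, [50, 55, 58]), (315, [37, 36, 36])]
```

{"op": "apply_moves", "data": {"plan": [[0, 0, 0, 0, -0.55], [0, 0, 0, 0, -0.5], [0, 0, 0, 0, -0.4], [0, 0, 0.01, 0, 0], [0, 0, 0.04, 0, 0.5], [0, 0, 0.1, 0, 1], [0, 0, 0.2, 0, 1], [0, 0, 0.3, 0, 1], [0, 0, 0.4, 0, 1], [0, 0, 0.4, 0, 1]]}}

```text
clock: 21.7
tcp_pos: [0.5386, 0.0343, 0.1568]
tool_rot: [0.654, 0.756, 0.003, 0.003]
ft_force: [0.7, -0.2, -0.3]
grip_width: 0.0809
grasp_force: 0.0
```

```bash
python3 - <<'E'
from hyp import *
s=ctrl.state();print(s["tcp_pos"],s["ft_force"].round(1),s["grip_width"])
im,c=snap("wrist","pics/w19.png");cv2.imwrite("pics/g.png",cv2.resize(im[60:330,130:400],(600,600),interpolation=cv2.INTER_CUBIC)[:,:,::-1])
E
```

```text
[0.53864786 0.03430498 0.15678957] [ 0.7 -0.2 -0.3] 0.0809094116400736
```

View pics/g.png

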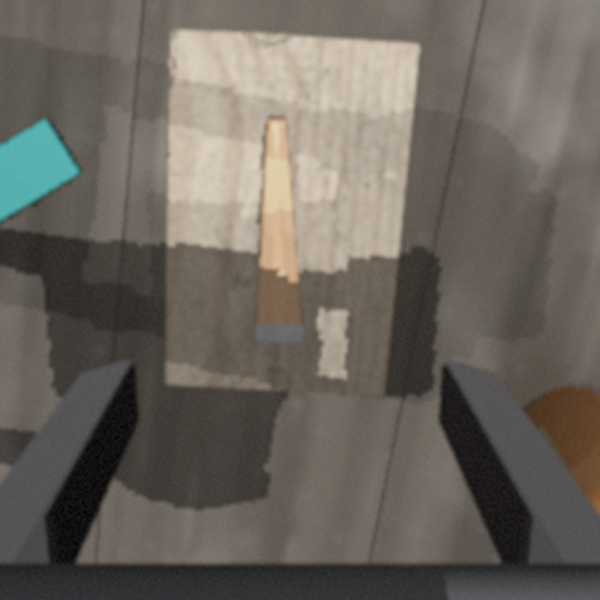

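The last picture shows the wedge standing on its narrow edge at the block's centre (thin end (278,120), cap (280,333)). I'll tip it onto its broad face with one open finger pushing near its top edge.

{"op": "apply_moves", "data": {"plan": [[-0.006, 0.04, -0.05, 0, 1], [-0.012, 0.084, -0.12, 0, 1], [-0.012, 0.084, -0.22, 0, 1], [-0.012, 0.084, -0.31, 0, 1], [-0.012, 0.084, -0.35, 0, 1], [-0.012, 0.084, -0.35, 0, 1]]}}

```text
clock: 22.35
tcp_pos: [0.5306, 0.0558, 0.0624]
tool_rot: [0.654, 0.756, -0.002, -0.002]
ft_force: [-0.0, 0.3, -0.3]
grip_width: 0.094
grasp_force: 0.0
```

{"op": "apply_moves", "data": {"plan": [[-0.06, -0.008, 0, 0, 1], [-0.12, -0.017, 0, 0, 1], [-0.145, -0.02, 0, 0, 1], [-0.16, -0.022, 0, 0, 1], [-0.17, -0.024, 0, 0, 1], [-0.18, -0.025, 0, 0, 1], [-0.19, -0.027, 0, 0, 1], [-0.2, -0.028, 0, 0, 1], [-0.21, -0.029, 0, 0, 1], [-0.21, -0.029, 0, 0, 1]]}}

```text
clock: 23.35
tcp_pos: [0.48, 0.0482, 0.0651]
tool_rot: [0.654, 0.756, -0.0, -0.0]
ft_force: [1.1, 0.2, 0.1]
grip_width: 0.0942
grasp_force: 0.0
```

```bash
cat > wb.py <<'E'
from hyp import *
def wb(f):
    s=ctrl.state();print(s["clock"],s["tcp_pos"].round(4),s["ft_force"].round(1),round(s["grip_width"],3))
    snap("scene",f"pics/{f}.png");I,c=load(f"pics/{f}.png")
    X=np.array([[.53,.1,.03],[.54,.012,.03],[.487,.1,.026],[.58,.1,.026]]);print(proj(c,X).round(0).tolist())
E
python3 - <<'E'
from wb import *
wb("s20")
im,c=snap("wrist","pics/w20.png");h=cv2.cvtColor(cv2.imread("pics/w20.png"),cv2.COLOR_BGR2HSV)
for X in([.53,.09,.035],[.525,.05,.035],[.50,.05,.03],[.56,.05,.03]):
    p=proj(c,np.array(X))[0].astype(int);print(X,p,h[p[1],p[0]] if 0<=p[1]<384 and 0<=p[0]<512 else None)
E
```

```text
23.35 [0.48   0.0482 0.0651] [1.1 0.2 0.1] 0.094
[[197.0, 203.0], [222.0, 214.0], [188.0, 212.0], [209.0, 195.0]]
[0.53, 0.09, 0.035] [352 176] [ 17  39 182]
[0.525, 0.05, 0.035] [330 237] [ 14  98 120]
[0.5, 0.05, 0.03] [289 228] [ 17  48 106]
[0.56, 0.05, 0.03] [382 241] [ 17  43 177]
```

{"op": "apply_moves", "data": {"plan": [[0.02, 0, 0.02, 0, 1], [0.05, 0, 0.1, 0, 1], [0.1, 0, 0.2, 0, 1], [0.2, -0.05, 0.35, 0, 1], [0.21, -0.08, 0.4, 0, 1], [0.21, -0.08, 0.4, 0, 1], [0.21, -0.08, 0.4, 0, 1]]}}

```text
clock: 24.15
tcp_pos: [0.5325, 0.0283, 0.1649]
tool_rot: [0.654, 0.756, -0.0, -0.0]
ft_force: [0.5, 0.3, -0.9]
grip_width: 0.0939
grasp_force: 0.0
```

```bash
cat >> wb.py <<'E'
def wm(f):
    s=ctrl.state();print(s["clock"],s["tcp_pos"].round(4));snap("wrist",f"pics/{f}.png");I,c=load(f"pics/{f}.png")
    h=cv2.cvtColor(I,cv2.COLOR_BGR2HSV);m=cv2.inRange(h,(8,68,60),(25,200,255));m[300:]=0;m[:,360:]=0;m[:,:170]=0
    m=cv2.morphologyEx(m,cv2.MORPH_OPEN,np.ones((3,3)));k=big(m);print(cv2.contourArea(k),cv2.boundingRect(k))
    M=np.zeros_like(m);cv2.drawContours(M,[k],-1,255,-1)
    x,y,w,hh=cv2.boundingRect(k)
    for r in range(y+2,y+hh,12):
        xs=np.where(M[r])[0];a,b=plane(c,(float(xs[0]),r),.04),plane(c,(float(xs[-1]+1),r),.04);print(r,xs[0],xs[-1],"width mm@z40",round(np.linalg.norm(a-b)*1e3,1),((a+b)/2).round(3))
E
python3 - <<'E'
from wb import *
wm("w21")
E
python3 - <<'E'
import sys;sys.path.insert(0,'.')
from hyp import *
I,c=load("pics/w19.png");h=cv2.cvtColor(I,cv2.COLOR_BGR2HSV);m=cv2.inRange(h,(8,68,60),(25,200,255));m[300:]=0;m[:,360:]=0;m[:,:170]=0;m=cv2.morphologyEx(m,cv2.MORPH_OPEN,np.ones((3,3)));print("before",cv2.boundingRect(big(m)))
E
```

```text
24.15 [0.5325 0.0283 0.1649]
1880.0 (225, 105, 34, 88)
107 230 258 width mm@z40 24.2 [0.511 0.097 0.04 ]
119 229 258 width mm@z40 25.3 [0.511 0.087 0.04 ]
131 248 257 width mm@z40 8.5 [0.52  0.079 0.04 ]
143 231 256 width mm@z40 22.4 [0.514 0.067 0.04 ]
155 228 256 width mm@z40 25.2 [0.514 0.057 0.04 ]
167 227 255 width mm@z40 25.5 [0.515 0.046 0.04 ]
179 226 255 width mm@z40 26.6 [0.515 0.035 0.04 ]
191 226 254 width mm@z40 26.0 [0.516 0.024 0.04 ]
before (246, 150, 20, 56)
```

{"op": "apply_moves", "data": {"plan": [[0, 0, 0.1, 0, 1], [0, 0, 0.25, 0, 1], [-0.05, 0, 0.4, 0, 1], [-0.1, 0, 0.4, 0, 1], [-0.1, 0, 0.4, 0, 1], [-0.1, 0, 0.4, 0, 1]]}}

```text
clock: 24.8
tcp_pos: [0.5067, 0.0285, 0.2634]
tool_rot: [0.654, 0.756, -0.001, -0.001]
ft_force: [0.8, 0.4, -0.5]
grip_width: 0.0942
grasp_force: 0.0
```

```bash
python3 - <<'E'
from wb import *
snap("scene","pics/s22.png");print(stand("pics/scene0.png"),stand("pics/s22.png"))
snap("wrist","pics/w22.png");I,c=load("pics/w22.png");h=cv2.cvtColor(I,cv2.COLOR_BGR2HSV);k=big(cv2.inRange(h,(10,25,160),(30,110,255)))
print([(p.tolist(),plane(c,p.astype(float),.026).round(3).tolist()) for p in cv2.approxPolyDP(cv2.convexHull(k),4,True)[:,0]])
print(standw("pics/w22.png"));wm("w23");ctrl.job_done();print("done")
E
```

```text
[[257, 243], [303, 253], [293, 292], [244, 281]] [[257, 243], [303, 253], [294, 292], [243, 279]]
[([251, 80], [0.483, 0.124, 0.026]), ([332, 85], [0.576, 0.132, 0.026]), ([318, 202], [0.587, -0.008, 0.026]), ([247, 165], [0.492, 0.026, 0.026])]
right edge h 0.3740 x 0.3188..0.4453
24.9 [0.5073 0.0283 0.2633]
1027.5 (255, 107, 27, 66)
109 259 281 width mm@z40 26.0 [0.51  0.096 0.04 ]
121 270 280 width mm@z40 12.5 [0.518 0.084 0.04 ]
133 275 278 width mm@z40 4.6 [0.522 0.071 0.04 ]
145 257 278 width mm@z40 25.6 [0.513 0.056 0.04 ]
157 256 278 width mm@z40 27.0 [0.515 0.042 0.04 ]
169 255 277 width mm@z40 27.3 [0.516 0.027 0.04 ]
the job is handed in; nothing more can be done
done
```

The wedge was rocked out of the clamp and lies flat on the soldering block with the jaws open, the stand is back flat in its original place, and the job is handed in at 24.9 s; but during the first two left swings I gripped too hard and lifted the stand's right edge an estimated 5–10 mm, so I eased off and continued at 5–7 N.

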